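# Pack the scoring bars into the clip box

## Robot

A 6-joint arm with a two-finger parallel gripper is mounted at the origin on the work surface. World frame = base frame: x ahead of the robot, y to its left, z up, the work surface at z = 0. Lengths are in mm, angles in rad, forces in N, time in s.
With the tool pointing down it reaches from about 400 to 925 mm from the base axis. Payload 12.5 kg.
Tool frame: the origin (TCP) lies on the mounting face of the last link; the fingertips stand 190 mm ahead of it and the grasp point (between the pads) lies 171 mm ahead of it (env.grasp_offset is the distance from the TCP to the grasp point, in mm); z points along the fingers, y is the direction in which the jaws open and shut (so a half turn about z gives the same grasp; the last joint's range is limited). The gripper opens to 95 mm and grips with 3 to 60 N. Pads are 20 mm wide; open, the fingers measure 119 mm over their backs; the gripper's body (75 mm by 180 mm) begins 59 mm behind the grasp point.
Start: joints at [1.084, 0.491, 1.559, -0, 1.092, -0.106], TCP at [232.266, 580.239, 404.761] pointing down, gripper open.
Joint ranges: [-3.1, 3.1], [-0.84, 2.19], [0.05, 2.79], [-1.13, 4.28], [0.06, 2.93], [-2.69, 2.69]. Speed limits (rad/s): [2.22, 2.22, 2.79, 3.14, 3.14, 3.14].

## Interface

Orientations are given as [roll, pitch, yaw] about the fixed x, y, z axes, in that order (R = Rz(yaw) Ry(pitch) Rx(roll)).
In Python, from cell import env, viewer gives the robot as it stands.
- The arm moves only by the tool play_rows, never from a script. Its argument "increments" is a list of rows, each an object of numbers: "dx", "dy", "dz": the shift along the tool's x, y, z in mm; "rx", "ry", "rz": the turn, a rotation vector about the tool's x, y, z in units of 6 degrees (1.0 is 6 degrees). A call has 1 to 8 rows; each row is the pose to reach, as a shift and turn from the pose measured when the call began, along the tool's axes at that moment; what a row does not reach only later rows make up. A row lasts 1/12 s, in which the tool goes at most 41.7 mm and 7.16 degrees, less where a joint would pass 70% of its speed; a pose out of reach is approached as far as the arm can. A call with a gripper value outside its range is refused whole. "fingers" is the opening, from 0 (shut) to 1 (fully open), set as the call begins (left out, the last holds). The fingers move at their own pace and stop on an object; the grip force is fixed at half the most. Time passes only in rows, so rows that repeat a pose let the fingers close. It gives the time, the measured TCP pose, the force and the opening at its end, in the units of the state.
- env.state(): the state, without advancing time (a new reading comes with each control period).
- viewer.read_camera(name): name is "scene" or "top" or "wrist"; returns a dict with "image" (400x640x3 uint8, red, green, blue), "fx", "fy", "cx", "cy" (pixels), "rvec" (rotation vector, rad) and "tvec" (3), from world to camera coordinates, as OpenCV has them. Camera axes: x right, y down, z forward; pixel columns grow to the right and rows downward; lengths in mm; the calibration is good to about 2 mm. A picture is of the moment at which its call begins. There is no depth.
- env.job_done(): hands the job in, once; it reports no verdict.
The state is a dict: "t": time; "joints": joint angles; "qvel": joint speeds; "tau": joint torques, N m; "eef_pos": TCP position; "tcp_rot": TCP orientation; "ft_force": force on the tool from outside, world axes, zero at the start; "moment": the same for the moment, N m; "opening": opening from 0.0 (shut) to 1.0 (fully open).
Only numpy, scipy, OpenCV 4.12 (cv2) and the standard library are available. Lean on these libraries where they do the work, as an engineer would, in place of code of your own. Each camera call takes 0.05 s, during which the arm holds its last target.

## Task

The game is over: lay every scoring bar that is on the table flat and lengthwise in the compartment of the clip box painted in its own colour, then set the lid squarely home on the rim. Snap all four clips fully down over the lid in opposite-corner order: one clip, then the one diagonally across from it, and only then the other two. Leave the ashtray, glasses case and nail clippers where they lie.

Things in the scene. Friction and masses are not known exactly. Their poses are not given: they have to be found in the camera images.
- clip_box: white box open on top, 150 (its x) by 122 (y) by 30 mm high to the rim, fixed to the table; origin: centre of its underside, z up. Walls 3 mm, floor 4 mm. A grey insert makes 2 x 2 compartments along the box's x, each 70 by 24 mm, bounded by ribs 10 mm high at its end 13 mm only: the middle 44 mm is open at both sides (27 mm free beside a laid bar there, for fingers)
- slot_red (a point): centre of the floor of the compartment whose floor is painted red (box corner +x +y; 37 mm in x and 23 mm in y from the box's centre, 4 mm above its underside); x along the compartment; the bar with red bands belongs there
- slot_green (a point): centre of the floor of the compartment whose floor is painted green (box corner -x +y; 37 mm in x and 23 mm in y from the box's centre, 4 mm above its underside); x along the compartment; the bar with green bands belongs there
- slot_blue (a point): centre of the floor of the compartment whose floor is painted blue (box corner -x -y; 37 mm in x and 23 mm in y from the box's centre, 4 mm above its underside); x along the compartment; the bar with blue bands belongs there
- slot_black (a point): centre of the floor of the compartment whose floor is painted black (box corner +x -y; 37 mm in x and 23 mm in y from the box's centre, 4 mm above its underside); x along the compartment; the bar with black bands belongs there
- bar_red_mid (a point): centre of the bone-coloured scoring bar with a red band near each end, 64 mm long (its x), 16 mm wide (y), 12 mm thick (z), 30 g or so, lying loose and flat; either end and either face is alike. Not always present
- bar_green_mid (a point): centre of the bone-coloured scoring bar with a green band near each end, 64 mm long (its x), 16 mm wide (y), 12 mm thick (z), 30 g or so, lying loose and flat; either end and either face is alike. Not always present
- bar_blue_mid (a point): centre of the bone-coloured scoring bar with a blue band near each end, 64 mm long (its x), 16 mm wide (y), 12 mm thick (z), 30 g or so, lying loose and flat; either end and either face is alike. Not always present
- bar_black_mid (a point): centre of the bone-coloured scoring bar with a black band near each end, 64 mm long (its x), 16 mm wide (y), 12 mm thick (z), 30 g or so, lying loose and flat; either end and either face is alike. Not always present
- box_rim (a point): centre of the box's rim, 30 mm above its underside; axes as the box
- lid_handle (a point): centre of the white bar handle (60 mm long in x, 14 wide in y, 32 high) standing on the blue loose lid, 150 g or so. Lid plate 150 (x) by 122 by 5 mm; under it a plug 135 by 107 by 5 mm that enters the box's mouth with 4.5 mm play each side. This point is 26 mm above the plug's underside, and 21 mm above the rim when the lid is home. Either way round fits
- clip_1 (a joint): orange clip at the box's +x +y corner, diagonally opposite clip_3. Hinge along box x, 52 mm in x and 70 mm in y from the box's centre, at rim height. 0 to 0.3: open, upright, 26 mm wide, 26 mm above the hinge. It swings inward and down over the lid to 1.57. A light spring reopens it until it snaps past a catch (1.39 rad, 5 to 12 N); then it stays at about 1.5. Blocked if the lid is not home
- clip_1_tab (a point): point on the outer face of clip_1 (upper face when shut), 20 mm from the hinge, mid-width; moves with the clip. Open, that face is 9.5 mm outward of the hinge; shut, it is 9.5 mm above the rim and reaches 26 mm inward of the hinge. Push the clip over from outside, then press it down
- clip_2 (a joint): orange clip at the box's -x +y corner, diagonally opposite clip_4. Hinge along box x, 52 mm in x and 70 mm in y from the box's centre, at rim height. 0 to 0.3: open, upright, 26 mm wide, 26 mm above the hinge. It swings inward and down over the lid to 1.57. A light spring reopens it until it snaps past a catch (1.39 rad, 5 to 12 N); then it stays at about 1.5. Blocked if the lid is not home
- clip_2_tab (a point): point on the outer face of clip_2 (upper face when shut), 20 mm from the hinge, mid-width; moves with the clip. Open, that face is 9.5 mm outward of the hinge; shut, it is 9.5 mm above the rim and reaches 26 mm inward of the hinge. Push the clip over from outside, then press it down
- clip_3 (a joint): orange clip at the box's -x -y corner, diagonally opposite clip_1. Hinge along box x, 52 mm in x and 70 mm in y from the box's centre, at rim height. 0 to 0.3: open, upright, 26 mm wide, 26 mm above the hinge. It swings inward and down over the lid to 1.57. A light spring reopens it until it snaps past a catch (1.39 rad, 5 to 12 N); then it stays at about 1.5. Blocked if the lid is not home
- clip_3_tab (a point): point on the outer face of clip_3 (upper face when shut), 20 mm from the hinge, mid-width; moves with the clip. Open, that face is 9.5 mm outward of the hinge; shut, it is 9.5 mm above the rim and reaches 26 mm inward of the hinge. Push the clip over from outside, then press it down
- clip_4 (a joint): orange clip at the box's +x -y corner, diagonally opposite clip_2. Hinge along box x, 52 mm in x and 70 mm in y from the box's centre, at rim height. 0 to 0.3: open, upright, 26 mm wide, 26 mm above the hinge. It swings inward and down over the lid to 1.57. A light spring reopens it until it snaps past a catch (1.39 rad, 5 to 12 N); then it stays at about 1.5. Blocked if the lid is not home
- clip_4_tab (a point): point on the outer face of clip_4 (upper face when shut), 20 mm from the hinge, mid-width; moves with the clip. Open, that face is 9.5 mm outward of the hinge; shut, it is 9.5 mm above the rim and reaches 26 mm inward of the hinge. Push the clip over from outside, then press it down
- ashtray: heavy amber glass ashtray, 116 mm across, 36 mm high, origin under its centre; a bystander
- glasses_case: tortoiseshell glasses case, 160 by 60 by 38 mm, origin under its centre; a bystander
- nail_clippers: steel nail clippers, 65 by 13 by 13 mm, origin under their centre; a bystander
Mind the look-alikes: they are no part of the job. What is shaped like the part that bears bar_black_mid but pink is not meant. There is more than one size of the clip_box; the one meant has the size given above.

How it is judged (in metres and radians):
On the way, in this order (a step that is already met when the one before it is completed fails the run):
1. every bar present lies flat in its own compartment (x of bar_red_mid in the frame of slot_red between -0.006 and 0.006 m and y of bar_red_mid in the frame of slot_red between -0.007 and 0.007 m and z of bar_red_mid in the frame of slot_red between 0.0035 and 0.0085 m and angle between the x axis of each of bar_red_mid, bar_green_mid, bar_blue_mid, bar_black_mid and the x axis of clip_box, either way round below 0.15 rad and angle between the z axis of each of bar_red_mid, bar_green_mid, bar_blue_mid, bar_black_mid and the z axis of clip_box, either way round below 0.1 rad and x of bar_green_mid in the frame of slot_green between -0.006 and 0.006 m and y of bar_green_mid in the frame of slot_green between -0.007 and 0.007 m and z of bar_green_mid in the frame of slot_green between 0.0035 and 0.0085 m and x of bar_blue_mid in the frame of slot_blue between -0.006 and 0.006 m and y of bar_blue_mid in the frame of slot_blue between -0.007 and 0.007 m and z of bar_blue_mid in the frame of slot_blue between 0.0035 and 0.0085 m and x of bar_black_mid in the frame of slot_black between -0.006 and 0.006 m and y of bar_black_mid in the frame of slot_black between -0.007 and 0.007 m and z of bar_black_mid in the frame of slot_black between 0.0035 and 0.0085 m), for 0.2 s.
2. the lid sits home on the rim over the laid bars (all of step 1 and x of lid_handle in the frame of box_rim between -0.006 and 0.006 m and y of lid_handle in the frame of box_rim between -0.006 and 0.006 m and z of lid_handle in the frame of box_rim between 0.019 and 0.023 m and angle between lid_handle's own z axis and vertical below 0.04 rad and angle between the x axis of lid_handle and the x axis of clip_box, either way round below 0.12 rad), for 0.2 s.
3. two diagonally opposite clips are snapped down, the other two still open (x of lid_handle in the frame of box_rim between -0.006 and 0.006 m and y of lid_handle in the frame of box_rim between -0.006 and 0.006 m and z of lid_handle in the frame of box_rim between 0.019 and 0.023 m and angle between lid_handle's own z axis and vertical below 0.04 rad and angle between the x axis of lid_handle and the x axis of clip_box, either way round below 0.12 rad and ((value of joint each of clip_1, clip_3 above 1.44 rad and value of joint each of clip_2, clip_4 below 1.2 rad) or (value of joint each of clip_2, clip_4 above 1.44 rad and value of joint each of clip_1, clip_3 below 1.2 rad))), for 0.2 s.
4. all four clips are snapped down (value of joint each of clip_1, clip_2, clip_3, clip_4 above 1.44 rad), for 0.2 s.
At the end, for the whole second after the job is handed in: every bar present lies flat in the compartment of its colour (within 6 mm along, 7 mm across, 0.15 rad of its direction), the lid is home on the rim (within 6 mm sideways, 2 mm in height) and all four clips are snapped down (past 1.44 rad) (all of step 2 and all of step 4); the robot touches nothing.
It fails at once if the ashtray is moved more than 3 cm (distance of ashtray from where it was at the start of the episode above 0.03 m).
It fails at once if the glasses case is moved more than 3 cm (distance of glasses_case from where it was at the start of the episode above 0.03 m).
It fails at once if the nail clippers is moved more than 3 cm (distance of nail_clippers from where it was at the start of the episode above 0.03 m).
Of bar_red, bar_green, bar_blue, bar_black only 3 to 4 are there at a start; the rules pass over those that are not, and their reading is None.
At some moment in a run one of bar_red, bar_green, bar_blue, bar_black, lid may be knocked a few centimetres aside while the robot is not near it.
Once in a run the grip may slacken for a moment while it holds something.
It also fails if it takes over 210 s, if anything falls off the work surface, if the arm or the gripper's body presses on something with over 40 N, if the wrist force passes 120 N, or if a joint passes its speed limit or range.

## Working session

There is one attempt and no reset: what is moved stays moved. The work goes in short steps, Python scripts to look and compute and a tool call to move; the robot and the scene stay as the last step left them, time stands still between calls to the robot, and variables do not carry over. Pictures are saved under pics/ and viewed, and the job is handed in when it is done.

Besides the shell and the picture viewer there is one more tool, called after "Request:" by a JSON object that holds its "name" and its "arguments". play_rows: Moves the arm, as the interface text tells. Its arguments: {"type":"object","properties":{"increments":{"type":"array","items":{"type":"object","properties":{"dx":{"type":"number"},"dy":{"type":"number"},"dz":{"type":"number"},"rx":{"type":"number"},"ry":{"type":"number"},"rz":{"type":"number"}}}},"fingers":{"type":"number"}},"required":["increments"]}

```bash
ls -la; mkdir -p pics; python3 - <<'E'
from cell import env, viewer
import cv2
print(env.state(), env.grasp_offset)
for n in ["scene","top","wrist"]:
    c=viewer.read_camera(n)
    print(n,{k:c[k] for k in c if k!="image"})
    cv2.imwrite(f"pics/{n}0.png",c["image"][:,:,::-1])
E
```

```text
total 12
drwxr-xr-x  3 agent agent 4096 Dec  7 15:10 .
drwxr-xr-x 23 root  root  4096 Dec  7 15:10 ..
drwxr-xr-x  2 agent agent 4096 Dec  7 15:10 pics
{'t': 0.0, 'joints': array([ 1.08441600e+00,  4.91513462e-01,  1.55945822e+00,  9.61557121e-09,
        1.09171570e+00, -1.05623081e-01]), 'qvel': array([-0.00073784,  0.00045994,  0.00129639,  0.00066184,  0.00104898,
       -0.00090505]), 'tau': array([ 1.69870324e-03, -6.12654305e+01, -2.58183396e+01,  6.93696295e-02,
        4.81658941e-02, -1.17371228e-04]), 'eef_pos': array([232.23518563, 580.20142833, 404.1872588 ]), 'tcp_rot': array([-3.14050402e+00, -1.15422536e-04,  2.76083534e+00]), 'ft_force': array([-0.12622393,  0.24616066,  0.03031539]), 'moment': array([-0.0303228 , -0.01279563, -0.04295417]), 'opening': 0.9987288008976377} 171.3
scene {'fx': 413.45669198580134, 'fy': 413.45669198580134, 'cx': 321.6639095203569, 'cy': 196.19296517808178, 'rvec': array([ 1.25276675,  2.20067168, -1.03800128]), 'tvec': array([ 292.2163684 , -241.54175671, 1308.84211967])}
top {'fx': 403.63662772576515, 'fy': 403.63662772576515, 'cx': 326.3977659622037, 'cy': 195.1657430391464, 'rvec': array([ 2.17642792, -2.20091284,  0.03904895]), 'tvec': array([ -4.5961649 , 518.34507721, 848.8433031 ])}
wrist {'fx': 344.8283000452789, 'fy': 344.8283000452789, 'cx': 319.7461871607161, 'cy': 200.68465033991674, 'rvec': array([-2.39522781, -1.62168078, -0.23328011]), 'tvec': array([-625.06710601,  -32.43494796,  392.26500066])}
```

View pics/top0.png

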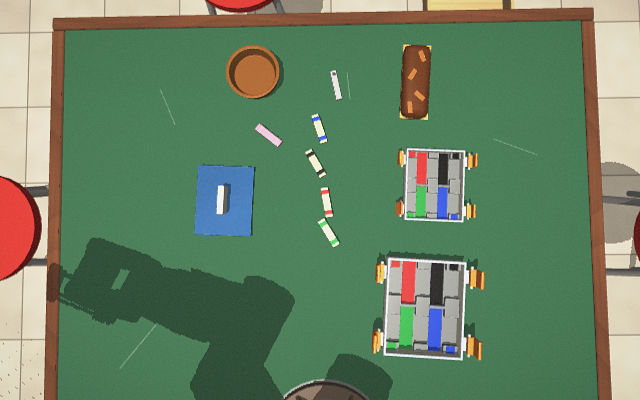

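View pics/scene0.png

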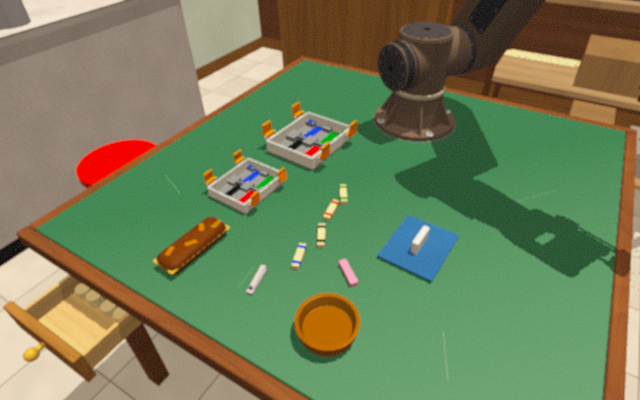

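View pics/wrist0.png

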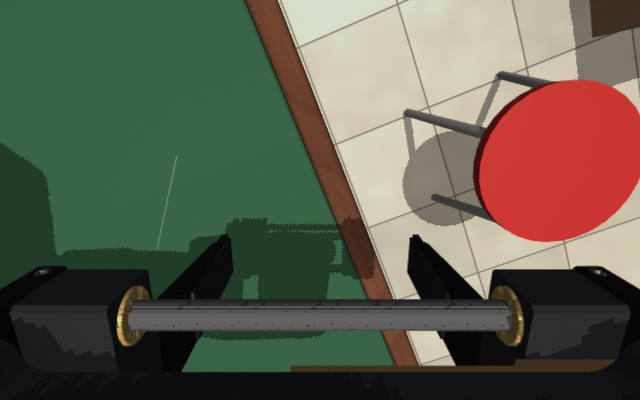

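```bash
cat > h.py <<'E'
import numpy as np, cv2
from scipy.spatial.transform import Rotation as R
from cell import env, viewer
def cam(n):
    c=viewer.read_camera(n); c['M']=cv2.Rodrigues(np.array(c['rvec']))[0]; c['t']=np.array(c['tvec'])
    c['K']=np.array([[c['fx'],0,c['cx']],[0,c['fy'],c['cy']],[0,0,1.]])
    c['hsv']=cv2.cvtColor(c['image'],cv2.COLOR_RGB2HSV); return c
def cast(c,uv,z):
    uv=np.atleast_2d(uv).astype(float)
    d=np.c_[(uv[:,0]-c['cx'])/c['fx'],(uv[:,1]-c['cy'])/c['fy'],np.ones(len(uv))]@c['M']
    o=-c['M'].T@c['t']
    return o+d*((z-o[2])/d[:,2])[:,None]
def proj(c,P):
    return cv2.projectPoints(np.atleast_2d(P).astype(float),np.array(c['rvec']),c['t'],c['K'],None)[0][:,0]
def rect(c,mask,z,amin=20):
    out=[]
    cs,_=cv2.findContours(mask.astype(np.uint8),cv2.RETR_EXTERNAL,cv2.CHAIN_APPROX_NONE)
    for k in cs:
        if cv2.contourArea(k)<amin: continue
        p=cast(c,k[:,0],z)[:,:2].astype(np.float32)
        (cx,cy),(w,h),a=cv2.minAreaRect(p)
        if w<h: w,h,a=h,w,a+90
        m=k[:,0].mean(0)
        out.append(dict(px=m.round(),c=np.array([cx,cy]).round(1),wh=(round(w,1),round(h,1)),yaw=round((a+90)%180-90,1),area=cv2.contourArea(k)))
    return out
def save(c,name,crop=None,s=1):
    im=c['image'][:,:,::-1]
    if crop: x0,y0,x1,y1=crop; im=im[y0:y1,x0:x1]
    if s!=1: im=cv2.resize(im,None,fx=s,fy=s,interpolation=cv2.INTER_NEAREST)
    cv2.imwrite('pics/'+name+'.png',im)
def tgt(x,y,z,yaw):
    """rows needed to get the grasp point to (x,y,z), tool down, yaw deg"""
    s=env.state(); Rc=R.from_euler('xyz',s['tcp_rot']); Rt=R.from_euler('xyz',[np.pi,0,np.deg2rad(yaw)])
    p=np.array([x,y,z+env.grasp_offset])
    d=Rc.inv().apply(p-s['eef_pos']); r=(Rc.inv()*Rt).as_rotvec()/np.deg2rad(6)
    print('to',(x,y,z,yaw),'d',d.round(1),'r',r.round(3))
def st():
    s=env.state(); g=s['eef_pos']+R.from_euler('xyz',s['tcp_rot']).apply([0,0,env.grasp_offset])
    print('t',round(s['t'],2),'grasp',g.round(1),'rot',np.rad2deg(s['tcp_rot']).round(2),'F',s['ft_force'].round(1),'open',round(s['opening']*95,1),'j',s['joints'].round(2))
E
python3 - <<'E'
from h import *
c=cam('top'); h=c['hsv']; H,S,V=[h[:,:,i].astype(int) for i in range(3)]
print('cam',-c['M'].T@c['t'])
print('blue lid'); 
for r in rect(c,(H>100)&(H<120)&(S>100),35,300): print(r)
roi=np.zeros(H.shape,bool); roi[60:260,240:370]=1
green_table=(H>65)&(H<90)&(S>80)
print('bars/objs')
for r in rect(c,roi&~green_table,12,40): print(r)
roi[:]=0; roi[140:235,385:490]=1
print('rim')
for r in rect(c,roi&(S<40)&(V>190),30,40): print(r)
print('orange')
for r in rect(c,roi&(H>8)&(H<22)&(S>150),56,5): print(r)
save(c,'boxcrop',(380,130,500,250),5)
save(c,'bars',(230,50,370,260),3.8 and 2)
E
```

```text
cam [474.77302916 -22.83769821 873.674257  ]
blue lid
{'px': array([434., 329.]), 'c': array([ 241. , -227.7]), 'wh': (84.8, 27.1), 'yaw': -4.4, 'area': 501.5}
{'px': array([224., 200.]), 'c': array([509.9, 203.3]), 'wh': (145.6, 117.6), 'yaw': -3.1, 'area': 3773.0}
bars/objs
{'px': array([327., 216.]), 'c': array([471.1,  -6.6]), 'wh': (130.3, 37.7), 'yaw': 11.1, 'area': 465.5}
{'px': array([246., 201.]), 'c': array([508.2, 158.7]), 'wh': (154.6, 32.4), 'yaw': -0.0, 'area': 873.5}
{'px': array([315., 163.]), 'c': array([587.7,  13.1]), 'wh': (67.0, 18.8), 'yaw': 30.3, 'area': 226.5}
{'px': array([268., 135.]), 'c': array([650.2, 113.8]), 'wh': (67.7, 19.3), 'yaw': 51.4, 'area': 247.0}
{'px': array([319., 128.]), 'c': array([662.8,   4.1]), 'wh': (67.5, 19.8), 'yaw': 17.7, 'area': 232.5}
{'px': array([335.,  85.]), 'c': array([757.1, -32.4]), 'wh': (68.7, 15.0), 'yaw': 11.2, 'area': 180.0}
{'px': array([257.,  77.]), 'c': array([772. , 132.8]), 'wh': (86.2, 85.6), 'yaw': -0.9, 'area': 1342.5}
rim
{'px': array([434., 183.]), 'c': array([ 537.1, -236.3]), 'wh': (150.8, 129.8), 'yaw': -2.8, 'area': 4130.0}
orange
{'px': array([472., 211.]), 'c': array([ 481.8, -303.9]), 'wh': (22.2, 4.0), 'yaw': -1.7, 'area': 20.0}
{'px': array([399., 208.]), 'c': array([ 488.5, -157.4]), 'wh': (24.3, 12.1), 'yaw': -1.1, 'area': 59.5}
{'px': array([472., 160.]), 'c': array([ 583.1, -306.8]), 'wh': (26.7, 20.2), 'yaw': -1.7, 'area': 102.0}
{'px': array([400., 158.]), 'c': array([ 591. , -162.5]), 'wh': (26.6, 10.1), 'yaw': -1.1, 'area': 47.0}
```

View pics/boxcrop.png

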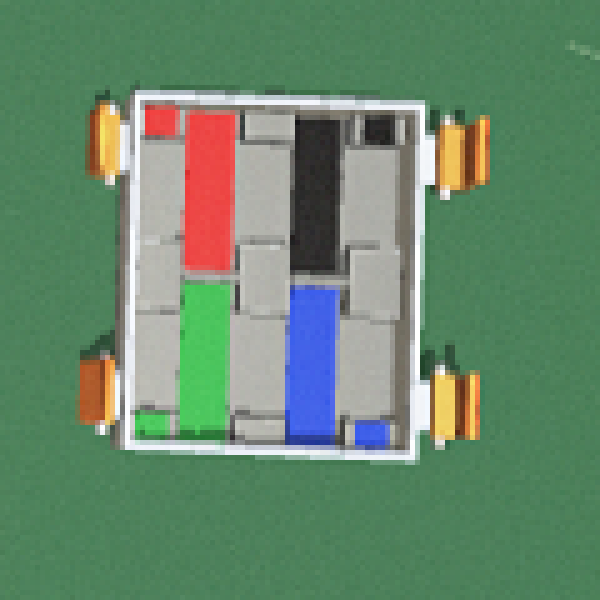

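```bash
python3 - <<'E'
from h import *
c=cam('top')
k=np.array([(406.6,148.4),(465,150.4),(463.6,222.4),(404,220)])
P=cast(c,k,30)[:,:2]; print(P.round(1),P.mean(0))
for i in range(4): v=P[(i+1)%4]-P[i]; print(np.hypot(*v).round(1),np.rad2deg(np.arctan2(v[1],v[0])).round(1))
H,S,V=[c['hsv'][:,:,i].astype(int) for i in range(3)]
roi=np.zeros(H.shape,bool); roi[180:260,300:350]=1
red=((H<8)|(H>170))&(S>100); 
for r in rect(c,roi&((V>170)|(red)|((H>45)&(H<65)&(S>90)&(V>120))),12,40): print(r)
w=cam('wrist'); s=env.state(); Rc=R.from_euler('xyz',s['tcp_rot'])
print('wrist cam in tool', Rc.inv().apply(-w['M'].T@w['t']-s['eef_pos']), 'axes\n', (Rc.inv().as_matrix()@w['M'].T).round(3))
tgt(480,-10,230,180)
st()
E
```

```text
[[ 613.7 -180.1]
 [ 607.9 -301.9]
 [ 457.5 -294.8]
 [ 463.8 -171.5]] [ 535.73894649 -237.07409256]
122.0 -92.7
150.5 177.3
123.4 87.1
150.2 -3.2
{'px': array([328., 232.]), 'c': array([438.8, -12.8]), 'wh': (64.1, 18.1), 'yaw': 31.5, 'area': 200.0}
{'px': array([326., 202.]), 'c': array([504.2,  -8.9]), 'wh': (64.3, 17.6), 'yaw': 8.8, 'area': 187.0}
wrist cam in tool [80.49199809  0.80660133 20.1794906 ] axes
 [[ 0.    -0.959 -0.285]
 [ 1.     0.    -0.001]
 [ 0.001 -0.285  0.959]]
to (480, -10, 230, 180) d [-449.3 -455.9    3.4] r [-3.000e-03 -1.000e-03 -3.636e+00]
t 0.3 grasp [232.2 580.2 233.3] rot [-179.98   -0.    158.18] F [ 0.3  0.  -0.4] open 95.5 j [ 1.08  0.49  1.56  0.    1.09 -0.11]
```

View pics/bars.png

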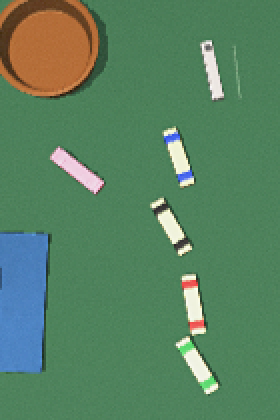

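Request:
{"name": "play_rows", "arguments": {"increments": [{"dx":-225,"dy":-228,"dz":2,"rz":-1.8},{"dx":-225,"dy":-228,"dz":2,"rz":-1.8},{"dx":-225,"dy":-228,"dz":2,"rz":-1.8},{"dx":-225,"dy":-228,"dz":2,"rz":-1.8},{"dx":-225,"dy":-228,"dz":2,"rz":-1.8},{"dx":-225,"dy":-228,"dz":2,"rz":-1.8},{"dx":-225,"dy":-228,"dz":2,"rz":-1.8},{"dx":-225,"dy":-228,"dz":2,"rz":-1.8}], "fingers": 0.5}}

```text
invalid input
```

```bash
python3 - <<'E'
from h import *
st(); tgt(470,-10,230,180)
E
```

```text
t 0.3 grasp [232.2 580.2 233.3] rot [-179.98   -0.    158.18] F [ 0.3  0.  -0.4] open 95.5 j [ 1.08  0.49  1.56  0.    1.09 -0.11]
to (470, -10, 230, 180) d [-440.1 -459.6    3.4] r [-3.000e-03 -1.000e-03 -3.636e+00]
```

Request:
{"name": "play_rows", "arguments": {"increments": [{"dx":-28,"dy":-28,"dz":0,"rx":0,"ry":0,"rz":-0.3}], "fingers": 0.5}}

```text
t: 0.38
eef_pos: [246.6, 546.6, 404.0]
tcp_rot: [3.14, -0.001, 2.795]
ft_force: [0.3, -0.4, -0.7]
opening: 0.969
```

Request:
{"name": "play_rows", "arguments": {"increments": [{"dx":-200,"dy":-205,"dz":0,"rx":0,"ry":0,"rz":-1.6},{"dx":-200,"dy":-205,"dz":0,"rx":0,"ry":0,"rz":-1.6},{"dx":-200,"dy":-205,"dz":0,"rx":0,"ry":0,"rz":-1.6},{"dx":-200,"dy":-205,"dz":0,"rx":0,"ry":0,"rz":-1.6},{"dx":-200,"dy":-205,"dz":0,"rx":0,"ry":0,"rz":-1.6},{"dx":-200,"dy":-205,"dz":0,"rx":0,"ry":0,"rz":-1.6},{"dx":-200,"dy":-205,"dz":0,"rx":0,"ry":0,"rz":-1.6},{"dx":-200,"dy":-205,"dz":0,"rx":0,"ry":0,"rz":-1.6}]}}

```text
t: 1.05
eef_pos: [366.6, 282.0, 403.8]
tcp_rot: [3.141, 0.0, 2.958]
ft_force: [0.1, -0.1, -0.1]
opening: 0.508
```

```bash
python3 - <<'E'
from h import *
st(); tgt(470,-10,230,180)
E
```

```text
t 1.05 grasp [366.6 282.1 232.5] rot [179.95   0.   169.51] F [ 0.1 -0.1 -0.1] open 48.2 j [ 0.51  0.26  1.94  0.    0.94 -0.88]
to (470, -10, 230, 180) d [-154.9 -268.3    2.3] r [ 8.000e-03  1.000e-03 -1.749e+00]
```

Request:
{"name": "play_rows", "arguments": {"increments": [{"dx":-155,"dy":-268,"dz":2,"rx":0,"ry":0,"rz":-1.75},{"dx":-155,"dy":-268,"dz":2,"rx":0,"ry":0,"rz":-1.75},{"dx":-155,"dy":-268,"dz":2,"rx":0,"ry":0,"rz":-1.75},{"dx":-155,"dy":-268,"dz":2,"rx":0,"ry":0,"rz":-1.75},{"dx":-155,"dy":-268,"dz":2,"rx":0,"ry":0,"rz":-1.75},{"dx":-155,"dy":-268,"dz":2,"rx":0,"ry":0,"rz":-1.75},{"dx":-155,"dy":-268,"dz":2,"rx":0,"ry":0,"rz":-1.75},{"dx":-155,"dy":-268,"dz":2,"rx":0,"ry":0,"rz":-1.75}], "fingers": 0.35}}

```text
t: 1.72
eef_pos: [470.9, -12.4, 401.7]
tcp_rot: [3.141, 0.001, 3.141]
ft_force: [-0.7, 0.9, -0.4]
opening: 0.351
```

```bash
python3 - <<'E'
from h import *
st(); w=cam('wrist'); save(w,'w1')
H,S,V=[w['hsv'][:,:,i].astype(int) for i in range(3)]
m=~((H>60)&(H<95)&(S>60)); m[250:]=0
for r in rect(w,m,12,150): print(r)
for r in rect(w,m,6,150): print(r['c'])
E
```

```text
t 1.72 grasp [471.1 -12.4 230.4] rot [1.7997e+02 6.0000e-02 1.7994e+02] F [-0.7  0.9 -0.4] open 33.4 j [-0.17  0.28  1.93  0.    0.94 -1.74]
{'px': array([323., 202.]), 'c': array([503.6,  -8.6]), 'wh': (66.9, 17.6), 'yaw': 9.5, 'area': 813.0}
{'px': array([103., 204.]), 'c': array([ 508.6, -255.1]), 'wh': (193.3, 101.4), 'yaw': 89.9, 'area': 11604.0}
{'px': array([519., 195.]), 'c': array([499.5, 210.5]), 'wh': (127.1, 122.5), 'yaw': -3.0, 'area': 11575.0}
{'px': array([320., 145.]), 'c': array([439.3, -11.9]), 'wh': (36.1, 17.3), 'yaw': 30.6, 'area': 510.0}
{'px': array([103.,  45.]), 'c': array([ 344.3, -223.1]), 'wh': (220.5, 86.6), 'yaw': 89.9, 'area': 18109.0}
[505.4  -8.6]
[ 510.5 -259.1]
[501.2 214.1]
[440.1 -11.9]
[ 343.5 -226.5]
```

View pics/w1.png

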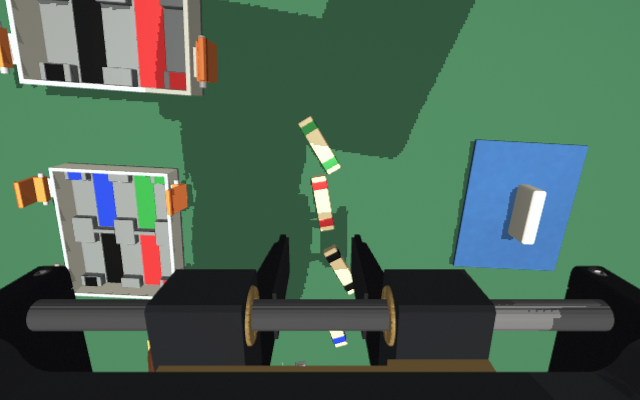

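```bash
python3 - <<'E'
from h import *
tgt(439,-12.4,70,211)
tgt(439,-12.4,22,211)
E
```

```text
to (439, -12.4, 70, 211) d [ 33.6   2.4 160.3] r [-0.009  0.017 -5.188]
to (439, -12.4, 22, 211) d [ 33.7   2.5 208.3] r [-0.009  0.017 -5.188]
```

Request:
{"name": "play_rows", "arguments": {"increments": [{"dx":33,"dy":2.5,"dz":160,"rx":0,"ry":0,"rz":-5.19},{"dx":33,"dy":2.5,"dz":160,"rx":0,"ry":0,"rz":-5.19},{"dx":33,"dy":2.5,"dz":160,"rx":0,"ry":0,"rz":-5.19},{"dx":33,"dy":2.5,"dz":160,"rx":0,"ry":0,"rz":-5.19},{"dx":33,"dy":2.5,"dz":160,"rx":0,"ry":0,"rz":-5.19},{"dx":33,"dy":2.5,"dz":160,"rx":0,"ry":0,"rz":-5.19}]}}

```text
t: 2.27
eef_pos: [439.4, -12.0, 239.8]
tcp_rot: [3.14, -0.002, -2.598]
ft_force: [1.2, -0.2, 0.5]
opening: 0.352
```

```bash
python3 - <<'E'
from h import *
st();tgt(439,-12.4,22,211)
E
```

```text
t 2.27 grasp [439.  -12.   68.5] rot [ 1.7990e+02 -1.1000e-01 -1.4888e+02] F [ 1.2 -0.2  0.5] open 33.4 j [-0.18  0.51  2.16 -0.    0.47 -2.29]
to (439, -12.4, 22, 211) d [ 0.5 -0.2 46.5] r [ 0.016 -0.019  0.02 ]
```

Request:
{"name": "play_rows", "arguments": {"increments": [{"dx":0.5,"dy":0,"dz":35,"rx":0,"ry":0,"rz":0},{"dx":0.5,"dy":0,"dz":46,"rx":0,"ry":0,"rz":0},{"dx":0.5,"dy":0,"dz":46,"rx":0,"ry":0,"rz":0}]}}

```text
t: 2.52
eef_pos: [439.2, -12.0, 192.8]
tcp_rot: [3.139, -0.003, -2.6]
ft_force: [0.4, -0.3, -0.3]
opening: 0.349
```

Request:
{"name": "play_rows", "arguments": {"increments": [{"dx":0,"dy":0,"dz":0,"rx":0,"ry":0,"rz":0},{"dx":0,"dy":0,"dz":0,"rx":0,"ry":0,"rz":0},{"dx":0,"dy":0,"dz":0,"rx":0,"ry":0,"rz":0},{"dx":0,"dy":0,"dz":0,"rx":0,"ry":0,"rz":0},{"dx":0,"dy":0,"dz":0,"rx":0,"ry":0,"rz":0}], "fingers": 0}}

```text
t: 2.93
eef_pos: [439.4, -12.0, 193.9]
tcp_rot: [3.141, -0.001, -2.6]
ft_force: [-0.2, 1.2, 8.8]
opening: 0.164
```

```bash
python3 - <<'E'
from h import *
st();tgt(439,-12.4,110,180)
E
```

```text
t 2.93 grasp [439.2 -11.9  22.6] rot [ 1.7994e+02 -7.0000e-02 -1.4900e+02] F [-0.2  1.2  8.8] open 15.6 j [-0.18  0.61  2.19  0.    0.35 -2.29]
to (439, -12.4, 110, 180) d [  0.7  -0.1 -87.4] r [ 0.007 -0.013  5.167]
```

```bash
python3 - <<'E'
from h import *
tgt(470,-150,150,177.1)
E
```

```text
to (470, -150, 150, 177.1) d [  45.  -133.9 -127.5] r [ 0.007 -0.014  5.651]
```

Request:
{"name": "play_rows", "arguments": {"increments": [{"dx":0,"dy":0,"dz":-40,"rx":0,"ry":0,"rz":0},{"dx":0,"dy":0,"dz":-80,"rx":0,"ry":0,"rz":0},{"dx":45,"dy":-134,"dz":-127,"rx":0,"ry":0,"rz":5.65},{"dx":45,"dy":-134,"dz":-127,"rx":0,"ry":0,"rz":5.65},{"dx":45,"dy":-134,"dz":-127,"rx":0,"ry":0,"rz":5.65},{"dx":45,"dy":-134,"dz":-127,"rx":0,"ry":0,"rz":5.65},{"dx":45,"dy":-134,"dz":-127,"rx":0,"ry":0,"rz":5.65},{"dx":45,"dy":-134,"dz":-127,"rx":0,"ry":0,"rz":5.65}]}}

```text
t: 3.6
eef_pos: [469.9, -151.2, 321.8]
tcp_rot: [-3.141, 0.0, 3.084]
ft_force: [0.4, 0.5, 0.1]
opening: 0.167
```

```bash
python3 - <<'E'
from h import *
st(); w=cam('wrist'); save(w,'w2')
tgt(499.9,-212.3,130,177.1)
E
```

```text
t 3.6 grasp [ 469.9 -151.3  150.5] rot [-1.7997e+02  2.0000e-02  1.7672e+02] F [0.4 0.5 0.1] open 15.9 j [-0.45  0.42  1.97 -0.    0.75 -1.96]
to (499.9, -212.3, 130, 177.1) d [-33.3 -60.4  20. ] r [-0.    -0.009  0.005]
```

View pics/w2.png

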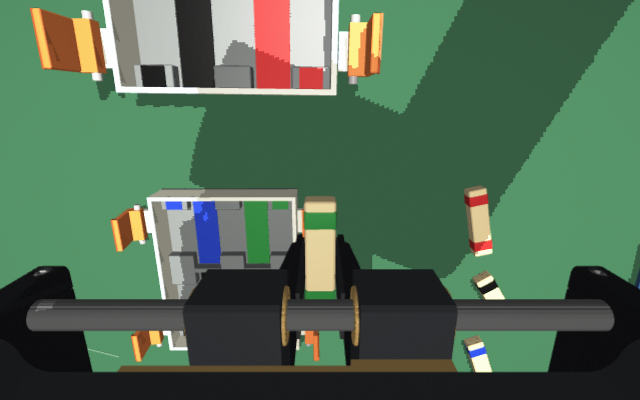

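```bash
cat >> h.py <<'E'
B=np.array([535.7,-237.1]); BY=np.deg2rad(-2.9)
def box(x,y,z=0):
    c,s=np.cos(BY),np.sin(BY); return np.array([B[0]+c*x-s*y,B[1]+s*x+c*y,z])
def overlay(c,name,P):
    im=c['image'][:,:,::-1].copy()
    for u,v in proj(c,P):
        if 0<=u<640 and 0<=v<400: cv2.circle(im,(int(round(u)),int(round(v))),2,(255,0,255),-1)
    cv2.imwrite('pics/'+name+'.png',im)
E
python3 - <<'E'
from h import *
w=cam('wrist')
P=[box(x,y,30) for x in (-75,75) for y in (-61,61)]+[box(x,y,56) for x in (-39,-65) for y in (-70,70)]
print(proj(w,P).round(1))
overlay(w,'w2o',P)
st()
H,S,V=[w['hsv'][:,:,i].astype(int) for i in range(3)]
m=np.zeros(H.shape,bool); m[190:300,300:340]=1
print('bar near edge', cast(w,[(305,198),(335,198)],150.5-19+12+0).round(1))
E
```

```text
[[142.4 195.1]
 [291.7 195.2]
 [165.6 348.9]
 [295.3 349. ]
 [120.9 249. ]
 [301.8 249.1]
 [115.3 217.2]
 [301.3 217.3]]
t 3.7 grasp [ 469.4 -149.7  149.8] rot [ 1.7998e+02 -9.0000e-02  1.7727e+02] F [-0.1  0.3 -1.3] open 15.3 j [-0.44  0.42  1.97 -0.    0.75 -1.97]
bar near edge [[ 434.5 -155.   143.5]
 [ 435.2 -140.7  143.5]]
```

View pics/w2o.png

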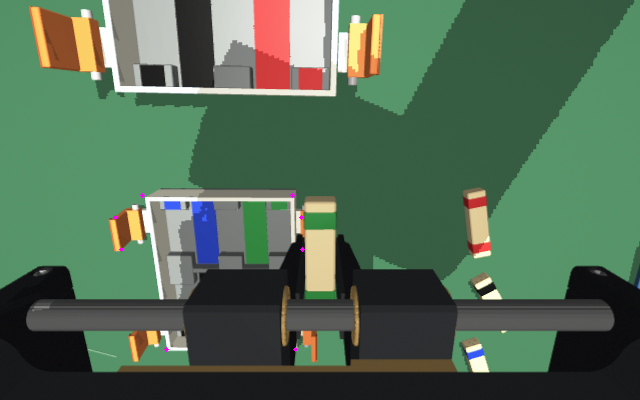

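```bash
python3 - <<'E'
import cv2
im=cv2.imread('pics/w2o.png')[180:360,100:340]
cv2.imwrite('pics/w2z.png',cv2.resize(im,None,fx=3.3,fy=3.3,interpolation=cv2.INTER_NEAREST))
E
```

```text
(no output)
```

View pics/w2z.png

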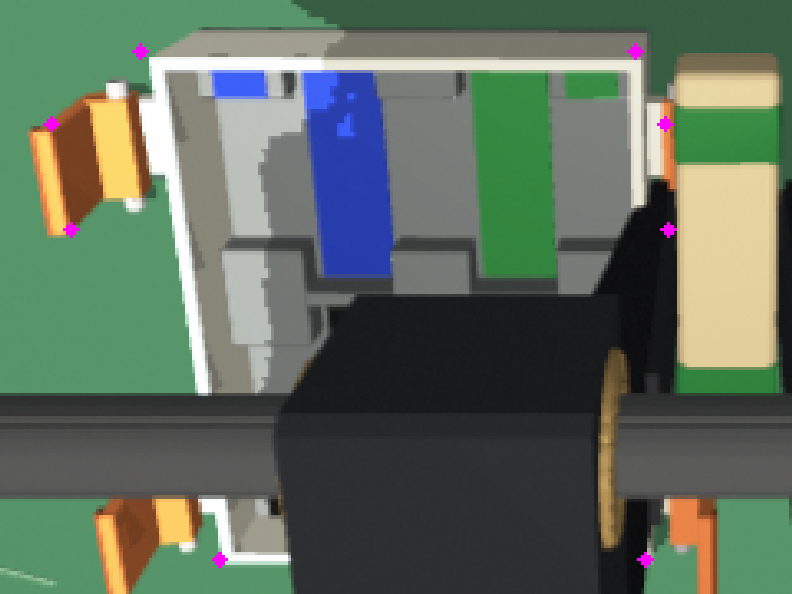

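Request:
{"name": "play_rows", "arguments": {"increments": [{"dx":0,"dy":0,"dz":0,"rx":0,"ry":0,"rz":0},{"dx":0,"dy":0,"dz":0,"rx":0,"ry":0,"rz":0},{"dx":0,"dy":0,"dz":0,"rx":0,"ry":0,"rz":0},{"dx":0,"dy":0,"dz":0,"rx":0,"ry":0,"rz":0}]}}

```text
t: 4.03
eef_pos: [469.7, -149.3, 321.0]
tcp_rot: [3.141, -0.002, 3.096]
ft_force: [-0.2, -0.3, -0.9]
opening: 0.168
```

```bash
python3 - <<'E'
from h import *
st(); w=cam('wrist')
H,S,V=[w['hsv'][:,:,i].astype(int) for i in range(3)]
for n,m in dict(blue=(H>105)&(H<125)&(S>140),green=(H>50)&(H<68)&(S>120)).items():
    m=m.copy(); m[:, :140]=0; m[:,300:]=0; m[:185]=0; m[270:]=0
    for r in rect(w,m,4,100): print(n,r)
save(w,'w3z',(100,180,340,370),3.3)
P=[box(x,y,30) for x in (-75,75) for y in (-61,61)]
print(proj(w,P).round(1))
st()
E
```

```text
t 4.03 grasp [ 469.4 -149.2  149.7] rot [ 1.7998e+02 -1.0000e-01  1.7737e+02] F [-0.2 -0.3 -0.9] open 16.0 j [-0.44  0.42  1.97 -0.    0.75 -1.97]
blue {'px': array([204., 232.]), 'c': array([ 503.5, -257.2]), 'wh': (60.5, 20.7), 'yaw': -3.0, 'area': 1283.0}
green {'px': array([254., 233.]), 'c': array([ 505.6, -211.1]), 'wh': (60.5, 20.5), 'yaw': -3.2, 'area': 1287.5}
[[140.7 194.9]
 [290.4 195.6]
 [163.4 349. ]
 [293.5 349.5]]
t 4.08 grasp [ 469.4 -149.3  149.7] rot [ 1.7998e+02 -1.0000e-01  1.7735e+02] F [0.5 0.  0.1] open 15.6 j [-0.44  0.42  1.97 -0.    0.75 -1.97]
```

View pics/w3z.png

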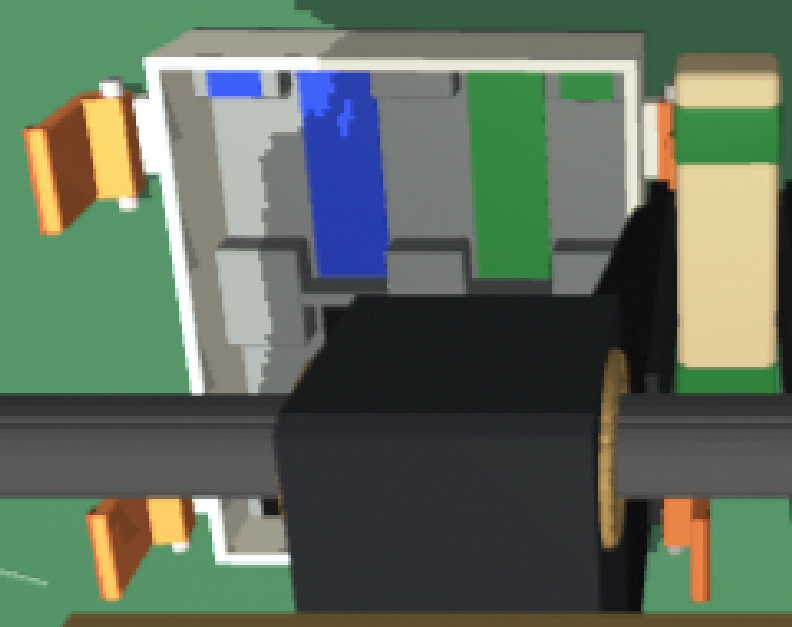

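```bash
sed -i 's/^B=np.array.*; BY/B=np.array([537.2,-235.2]); BY/' h.py; python3 - <<'E'
from h import *
p=box(-37,23); print(p)
tgt(p[0],p[1],75,177.1)
E
```

```text
[ 501.41102141 -210.357516      0.        ]
to (np.float64(501.41102140594955), np.float64(-210.35751600192532), 75, 177.1) d [-34.6 -59.5  74.7] r [ 0.003 -0.016  0.041]
```

Request:
{"name": "play_rows", "arguments": {"increments": [{"dx":-34.6,"dy":-59.5,"dz":20,"rx":0,"ry":0,"rz":0.04},{"dx":-34.6,"dy":-59.5,"dz":40,"rx":0,"ry":0,"rz":0.04},{"dx":-34.6,"dy":-59.5,"dz":75,"rx":0,"ry":0,"rz":0.04},{"dx":-34.6,"dy":-59.5,"dz":75,"rx":0,"ry":0,"rz":0.04},{"dx":-34.6,"dy":-59.5,"dz":75,"rx":0,"ry":0,"rz":0.04},{"dx":-34.6,"dy":-59.5,"dz":75,"rx":0,"ry":0,"rz":0.04}]}}

```text
t: 4.58
eef_pos: [501.4, -209.9, 247.1]
tcp_rot: [3.141, -0.002, 3.092]
ft_force: [-0.5, 0.1, 0.5]
opening: 0.164
```

```bash
python3 - <<'E'
from h import *
st(); w=cam('wrist'); save(w,'w4'); p=box(-37,23)
tgt(p[0],p[1],27.5,177.1)
E
```

```text
t 4.58 grasp [ 501.1 -209.9   75.8] rot [ 1.7998e+02 -1.0000e-01  1.7715e+02] F [-0.5  0.1  0.5] open 15.6 j [-0.52  0.59  1.91 -0.    0.65 -2.04]
to (np.float64(501.41102140594955), np.float64(-210.35751600192532), 27.5, 177.1) d [ 0.1 -0.4 48.9] r [-0.003 -0.003  0.009]
```

View pics/w4.png

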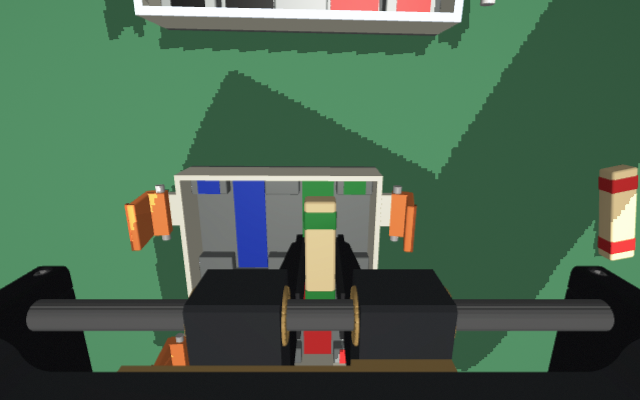

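Request:
{"name": "play_rows", "arguments": {"increments": [{"dx":0,"dy":-0.4,"dz":30,"rx":0,"ry":0,"rz":0},{"dx":0,"dy":-0.4,"dz":44,"rx":0,"ry":0,"rz":0},{"dx":0,"dy":-0.4,"dz":48,"rx":0,"ry":0,"rz":0},{"dx":0,"dy":-0.4,"dz":48,"rx":0,"ry":0,"rz":0}]}}

```text
t: 4.97
eef_pos: [501.6, -210.0, 200.4]
tcp_rot: [-3.141, 0.0, 3.093]
ft_force: [0.2, -0.4, -0.7]
opening: 0.165
```

Request:
{"name": "play_rows", "arguments": {"increments": [{"dx":0,"dy":0,"dz":0,"rx":0,"ry":0,"rz":0},{"dx":0,"dy":0,"dz":0,"rx":0,"ry":0,"rz":0},{"dx":0,"dy":0,"dz":0,"rx":0,"ry":0,"rz":0},{"dx":0,"dy":0,"dz":-40,"rx":0,"ry":0,"rz":0},{"dx":0,"dy":0,"dz":-80,"rx":0,"ry":0,"rz":0},{"dx":0,"dy":0,"dz":-110,"rx":0,"ry":0,"rz":0},{"dx":0,"dy":0,"dz":-110,"rx":0,"ry":0,"rz":0}], "fingers": 0.3}}

```text
t: 5.55
eef_pos: [502.2, -210.1, 316.5]
tcp_rot: [-3.137, 0.008, 3.093]
ft_force: [0.5, -0.5, -0.2]
opening: 0.3
```

```bash
python3 - <<'E'
from h import *
st(); w=cam('wrist'); save(w,'w5'); tgt(504.2,-8.8,130,189)
E
```

```text
t 5.55 grasp [ 503.5 -211.   145.3] rot [-179.73    0.47  177.21] F [ 0.5 -0.5 -0.2] open 28.5 j [-0.52  0.49  1.85 -0.    0.79 -2.04]
to (504.2, -8.8, 130, 189) d [  7.5 201.   11.9] r [-0.039  0.053 -1.967]
```

View pics/w5.png

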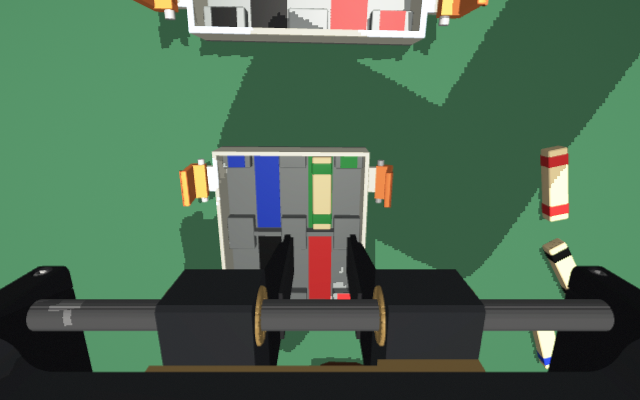

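Request:
{"name": "play_rows", "arguments": {"increments": [{"dx":7.5,"dy":201,"dz":12,"rx":0,"ry":0,"rz":-1.97},{"dx":7.5,"dy":201,"dz":12,"rx":0,"ry":0,"rz":-1.97},{"dx":7.5,"dy":201,"dz":12,"rx":0,"ry":0,"rz":-1.97},{"dx":7.5,"dy":201,"dz":12,"rx":0,"ry":0,"rz":-1.97},{"dx":7.5,"dy":201,"dz":80,"rx":0,"ry":0,"rz":-1.97},{"dx":7.5,"dy":201,"dz":80,"rx":0,"ry":0,"rz":-1.97},{"dx":7.5,"dy":201,"dz":80,"rx":0,"ry":0,"rz":-1.97},{"dx":7.5,"dy":201,"dz":80,"rx":0,"ry":0,"rz":-1.97}], "fingers": 0.35}}

```text
t: 6.27
eef_pos: [504.3, -8.6, 232.0]
tcp_rot: [-3.138, 0.001, -2.982]
ft_force: [0.1, -0.1, 0.8]
opening: 0.351
```

```bash
python3 - <<'E'
from h import *
st(); tgt(504.2,-8.8,22,189); w=cam('wrist'); save(w,'w6')
E
```

```text
t 6.27 grasp [504.6  -9.2  60.7] rot [-1.7980e+02  7.0000e-02 -1.7088e+02] F [ 0.1 -0.1  0.8] open 33.4 j [-0.15  0.58  2.01 -0.01  0.55 -1.87]
to (504.2, -8.8, 22, 189) d [ 0.2 -0.  38.7] r [-0.033  0.011  0.02 ]
```

View pics/w6.png

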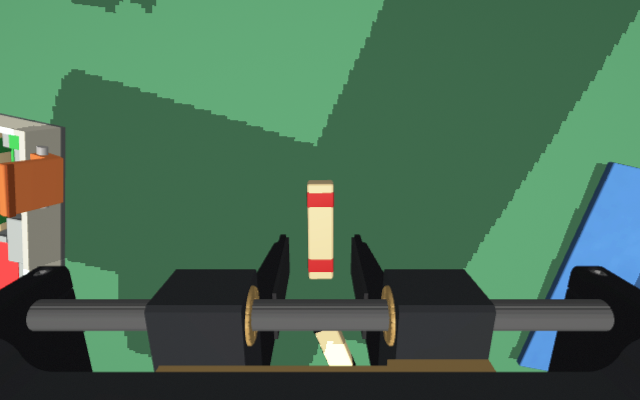

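Request:
{"name": "play_rows", "arguments": {"increments": [{"dx":0.2,"dy":0,"dz":30,"rx":0,"ry":0,"rz":0},{"dx":0.2,"dy":0,"dz":38.5,"rx":-0.03,"ry":0,"rz":0},{"dx":0.2,"dy":0,"dz":38.5,"rx":-0.03,"ry":0,"rz":0}]}}

```text
t: 6.57
eef_pos: [504.6, -10.5, 194.3]
tcp_rot: [-3.141, 0.002, -2.985]
ft_force: [0.3, 0.1, -0.1]
opening: 0.349
```

Request:
{"name": "play_rows", "arguments": {"increments": [{"dx":0,"dy":0,"dz":0,"rx":0,"ry":0,"rz":0},{"dx":0,"dy":0,"dz":0,"rx":0,"ry":0,"rz":0},{"dx":0,"dy":0,"dz":0,"rx":0,"ry":0,"rz":0},{"dx":0,"dy":0,"dz":0,"rx":0,"ry":0,"rz":0},{"dx":0,"dy":0,"dz":0,"rx":0,"ry":0,"rz":0}], "fingers": 0}}

```text
t: 6.98
eef_pos: [504.8, -10.7, 195.3]
tcp_rot: [-3.141, 0.004, -2.985]
ft_force: [-1.2, -3.8, 7.8]
opening: 0.161
```

```bash
python3 - <<'E'
from h import *
st(); p=box(37,23); tgt(p[0],p[1],125,177.1)
E
```

```text
t 6.98 grasp [505.5 -10.8  24. ] rot [-179.94    0.22 -171.03] F [-1.2 -3.8  7.8] open 15.3 j [-0.15  0.65  2.03  0.    0.46 -1.88]
to (np.float64(575.3162538375794), np.float64(-214.1013935676021), 125, 177.1) d [ -38.3 -212.  -100.6] r [-0.006  0.037  1.979]
```

Request:
{"name": "play_rows", "arguments": {"increments": [{"dx":0,"dy":0,"dz":-40,"rx":0,"ry":0,"rz":0},{"dx":0,"dy":0,"dz":-80,"rx":0,"ry":0,"rz":0},{"dx":-38.5,"dy":-212,"dz":-101,"rx":0,"ry":0,"rz":1.98},{"dx":-38.5,"dy":-212,"dz":-101,"rx":0,"ry":0,"rz":1.98},{"dx":-38.5,"dy":-212,"dz":-101,"rx":0,"ry":0,"rz":1.98},{"dx":-38.5,"dy":-212,"dz":-101,"rx":0,"ry":0,"rz":1.98},{"dx":-38.5,"dy":-212,"dz":-101,"rx":0,"ry":0,"rz":1.98},{"dx":-38.5,"dy":-212,"dz":-101,"rx":0,"ry":0,"rz":1.98}]}}

```text
t: 7.65
eef_pos: [576.7, -219.2, 298.0]
tcp_rot: [-3.139, 0.007, 3.088]
ft_force: [-0.1, 0.8, -0.2]
opening: 0.165
```

```bash
python3 - <<'E'
from h import *
st(); w=cam('wrist'); save(w,'w7'); p=box(37,23)+[.7,0,0]; tgt(p[0],p[1],70,177.1);tgt(p[0],p[1],29,177.1)
c=cam('top');save(c,'t7')
E
```

```text
t 7.65 grasp [ 577.9 -219.7  126.7] rot [-179.86    0.43  176.93] F [-0.1  0.8 -0.2] open 15.7 j [-0.47  0.6   1.69  0.    0.85 -1.99]
to (np.float64(576.0162538375795), np.float64(-214.1013935676021), 70, 177.1) d [ 0.8  4.1 56.2] r [-0.017  0.061 -0.033]
to (np.float64(576.0162538375795), np.float64(-214.1013935676021), 29, 177.1) d [ 1.1  4.2 97.2] r [-0.017  0.061 -0.033]
```

View pics/w7.png

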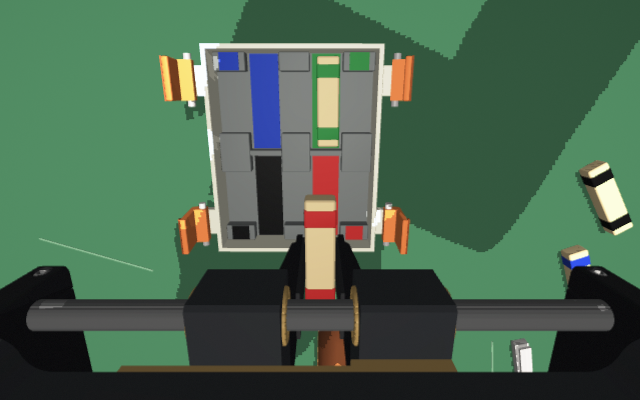

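View pics/t7.png

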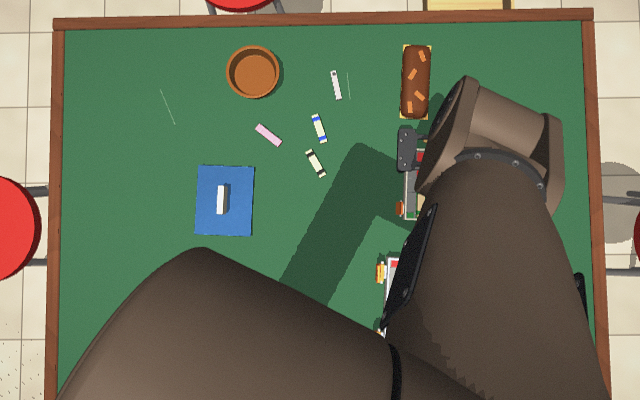

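Request:
{"name": "play_rows", "arguments": {"increments": [{"dx":1,"dy":4.2,"dz":40,"rx":0,"ry":0.06,"rz":-0.03},{"dx":1,"dy":4.2,"dz":56,"rx":0,"ry":0.06,"rz":-0.03},{"dx":1,"dy":4.2,"dz":56,"rx":0,"ry":0.06,"rz":-0.03},{"dx":1,"dy":4.2,"dz":56,"rx":0,"ry":0.06,"rz":-0.03}]}}

```text
t: 8.08
eef_pos: [574.8, -210.5, 240.9]
tcp_rot: [3.141, -0.003, 3.093]
ft_force: [0.8, -0.6, -0.9]
opening: 0.161
```

```bash
python3 - <<'E'
from h import *
st(); w=cam('wrist'); save(w,'w8'); p=box(37,23)+[.7,0,0]; tgt(p[0],p[1],29,177.1)
P=[box(x,y,30) for x in (-75,75) for y in (-61,61)]
overlay(w,'w8o',P); print(proj(w,P).round(1))
E
```

```text
t 8.08 grasp [ 574.3 -210.4   69.6] rot [179.99  -0.19 177.19] F [ 0.8 -0.6 -0.9] open 15.3 j [-0.46  0.67  1.73 -0.    0.74 -1.98]
to (np.float64(576.0162538375795), np.float64(-214.1013935676021), 29, 177.1) d [-1.1 -3.2 41.5] r [-0.006 -0.013  0.014]
[[145.9  35.5]
 [386.9  35.9]
 [179.4 296.7]
 [373.5 296.9]]
```

View pics/w8o.png

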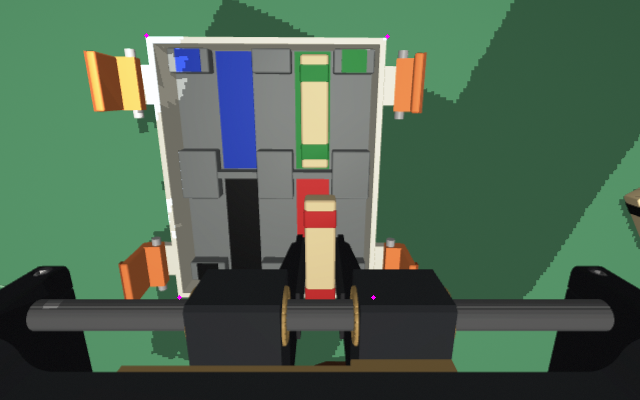

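```bash
python3 - <<'E'
from h import *
st();p=box(37,23)+[.7,0,0]; tgt(p[0],p[1],29,177.1)
E
```

```text
t 8.13 grasp [ 574.9 -210.9   70.5] rot [-1.7996e+02 -8.0000e-02  1.7719e+02] F [ 0.5 -1.2  0.4] open 15.3 j [-0.46  0.67  1.73 -0.    0.74 -1.98]
to (np.float64(576.0162538375795), np.float64(-214.1013935676021), 29, 177.1) d [-1.1 -3.2 41.5] r [-0.006 -0.013  0.014]
```

Request:
{"name": "play_rows", "arguments": {"increments": [{"dx":-1.5,"dy":-3.2,"dz":15,"rx":0,"ry":0,"rz":0},{"dx":-1.5,"dy":-3.2,"dz":36,"rx":0,"ry":0,"rz":0},{"dx":-1.5,"dy":-3.2,"dz":41,"rx":0,"ry":0,"rz":0},{"dx":-1.5,"dy":-3.2,"dz":41,"rx":0,"ry":0,"rz":0}]}}

```text
t: 8.47
eef_pos: [576.4, -213.9, 200.2]
tcp_rot: [-3.141, -0.002, 3.093]
ft_force: [0.2, 0.4, 0.5]
opening: 0.164
```

Request:
{"name": "play_rows", "arguments": {"increments": [{"dx":0,"dy":0,"dz":0,"rx":0,"ry":0,"rz":0},{"dx":0,"dy":0,"dz":0,"rx":0,"ry":0,"rz":0},{"dx":0,"dy":0,"dz":0,"rx":0,"ry":0,"rz":0},{"dx":0,"dy":0,"dz":-40,"rx":0,"ry":0,"rz":0},{"dx":0,"dy":0,"dz":-80,"rx":0,"ry":0,"rz":0},{"dx":0,"dy":0,"dz":-90,"rx":0,"ry":0,"rz":0},{"dx":0,"dy":0,"dz":-90,"rx":0,"ry":0,"rz":0},{"dx":0,"dy":0,"dz":-90,"rx":0,"ry":0,"rz":0}], "fingers": 0.3}}

```text
t: 9.13
eef_pos: [576.4, -213.8, 290.9]
tcp_rot: [-3.141, -0.001, 3.093]
ft_force: [-0.3, -0.0, -0.8]
opening: 0.299
```

```bash
python3 - <<'E'
from h import *
c=cam('scene'); save(c,'s9',(180,90,370,290),3)
st(); tgt(587.7,13.1,90,210.3)
E
```

```text
t 9.18 grasp [ 575.8 -213.8  118.5] rot [-1.8000e+02 -1.6000e-01  1.7719e+02] F [ 0.4  0.1 -0.3] open 28.5 j [-0.46  0.61  1.7  -0.    0.84 -1.98]
to (587.7, 13.1, 90, 210.3) d [ -0.4 227.2  28.5] r [ 0.007 -0.026 -5.518]
```

View pics/s9.png

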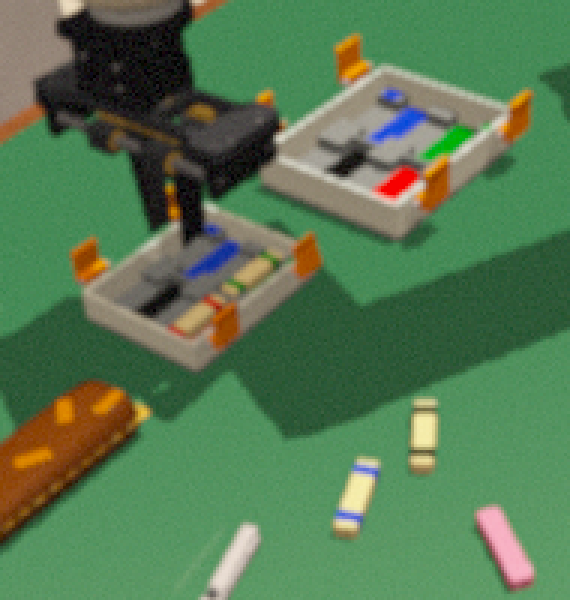

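Request:
{"name": "play_rows", "arguments": {"increments": [{"dx":0,"dy":227,"dz":0,"rx":0,"ry":0,"rz":-5.5},{"dx":0,"dy":227,"dz":0,"rx":0,"ry":0,"rz":-5.5},{"dx":0,"dy":227,"dz":0,"rx":0,"ry":0,"rz":-5.5},{"dx":0,"dy":227,"dz":10,"rx":0,"ry":0,"rz":-5.5},{"dx":0,"dy":227,"dz":28,"rx":0,"ry":0,"rz":-5.5},{"dx":0,"dy":227,"dz":28,"rx":0,"ry":0,"rz":-5.5},{"dx":0,"dy":227,"dz":28,"rx":0,"ry":0,"rz":-5.5},{"dx":0,"dy":227,"dz":28,"rx":0,"ry":0,"rz":-5.5}], "fingers": 0.35}}

```text
t: 9.85
eef_pos: [587.1, 14.0, 260.0]
tcp_rot: [3.138, -0.005, -2.613]
ft_force: [0.0, -0.5, 0.2]
opening: 0.35
```

```bash
python3 - <<'E'
from h import *
w=cam('wrist'); st(); overlay(w,'w10',[(587.7,13.1,12)]); tgt(587.7,13.1,22,210.3)
H,S,V=[w['hsv'][:,:,i].astype(int) for i in range(3)]
m=(H<40)&(V>120)&(S<150)|(V<60)&(S<80); m[300:]=0; m[:,:290]=0; m[:,350:]=0
E
```

```text
t 9.9 grasp [586.5  13.   89.4] rot [ 179.86   -0.23 -149.78] F [-0.4 -1.2  0.6] open 33.1 j [-0.09  0.62  1.79 -0.    0.74 -2.19]
to (587.7, 13.1, 22, 210.3) d [-0.7 -0.2 67.4] r [ 0.024 -0.038 -0.013]
```

View pics/w10.png

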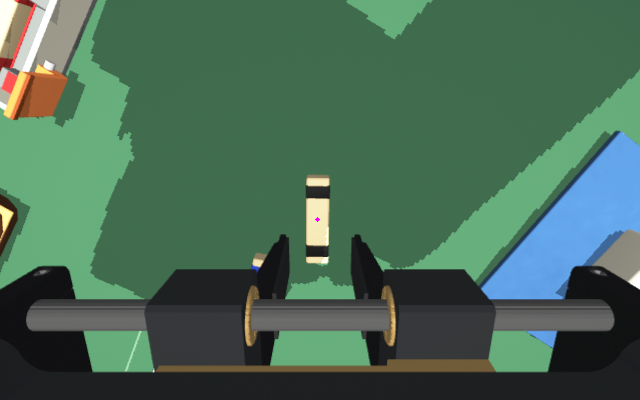

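Request:
{"name": "play_rows", "arguments": {"increments": [{"dx":-0.7,"dy":-0.2,"dz":35,"rx":0,"ry":0,"rz":0},{"dx":-0.7,"dy":-0.2,"dz":60,"rx":0,"ry":0,"rz":0},{"dx":-0.7,"dy":-0.2,"dz":67,"rx":0,"ry":0,"rz":0},{"dx":-0.7,"dy":-0.2,"dz":67,"rx":0,"ry":0,"rz":0}]}}

```text
t: 10.23
eef_pos: [587.5, 11.8, 192.3]
tcp_rot: [3.137, -0.006, -2.616]
ft_force: [0.1, 0.2, 0.3]
opening: 0.347
```

Request:
{"name": "play_rows", "arguments": {"increments": [{"dx":0,"dy":0,"dz":0,"rx":0,"ry":0,"rz":0},{"dx":0,"dy":0,"dz":0,"rx":0,"ry":0,"rz":0},{"dx":0,"dy":0,"dz":0,"rx":0,"ry":0,"rz":0},{"dx":0,"dy":0,"dz":0,"rx":0,"ry":0,"rz":0},{"dx":0,"dy":0,"dz":0,"rx":0,"ry":0,"rz":0}], "fingers": 0}}

```text
t: 10.65
eef_pos: [587.7, 11.6, 193.2]
tcp_rot: [3.138, -0.005, -2.616]
ft_force: [-0.9, -2.9, 6.0]
opening: 0.164
```

```bash
python3 - <<'E'
from h import *
st(); p=box(37,-23); tgt(p[0],p[1],125,177.1)
E
```

```text
t 10.65 grasp [586.6  11.6  21.9] rot [ 179.82   -0.31 -149.88] F [-0.9 -2.9  6. ] open 15.6 j [-0.09  0.72  1.82 -0.    0.61 -2.19]
to (np.float64(572.9889785940505), np.float64(-260.04248399807466), 125, 177.1) d [ 149.6 -227.2 -103. ] r [ 0.014 -0.059  5.503]
```

Request:
{"name": "play_rows", "arguments": {"increments": [{"dx":0,"dy":0,"dz":-40,"rx":0,"ry":0,"rz":0},{"dx":0,"dy":0,"dz":-80,"rx":0,"ry":0,"rz":0},{"dx":151,"dy":-227,"dz":-103,"rx":0,"ry":-0.06,"rz":5.5},{"dx":151,"dy":-227,"dz":-103,"rx":0,"ry":-0.06,"rz":5.5},{"dx":151,"dy":-227,"dz":-103,"rx":0,"ry":-0.06,"rz":5.5},{"dx":151,"dy":-227,"dz":-103,"rx":0,"ry":-0.06,"rz":5.5},{"dx":151,"dy":-227,"dz":-103,"rx":0,"ry":-0.06,"rz":5.5},{"dx":151,"dy":-227,"dz":-103,"rx":0,"ry":-0.06,"rz":5.5}]}}

```text
t: 11.32
eef_pos: [572.5, -238.9, 294.9]
tcp_rot: [3.14, 0.0, 3.086]
ft_force: [0.0, 0.3, -0.3]
opening: 0.164
```

```bash
python3 - <<'E'
from h import *
st(); p=box(37,-23)-[1.5,0,0]; tgt(p[0],p[1],75,177.1)
E
```

```text
t 11.32 grasp [ 572.6 -238.7  123.6] rot [1.7992e+02 1.0000e-02 1.7684e+02] F [ 0.   0.3 -0.3] open 15.6 j [-0.5   0.61  1.68  0.    0.86 -2.02]
to (np.float64(571.4889785940505), np.float64(-260.04248399807466), 75, 177.1) d [ -0.1 -21.2  48.6] r [ 0.013  0.002 -0.043]
```

Request:
{"name": "play_rows", "arguments": {"increments": [{"dx":0,"dy":-21,"dz":20,"rx":0,"ry":0,"rz":-0.04},{"dx":0,"dy":-21,"dz":45,"rx":0,"ry":0,"rz":-0.04},{"dx":0,"dy":-21,"dz":48,"rx":0,"ry":0,"rz":-0.04},{"dx":0,"dy":-21,"dz":48,"rx":0,"ry":0,"rz":-0.04},{"dx":0,"dy":-21,"dz":48,"rx":0,"ry":0,"rz":-0.04}]}}

```text
t: 11.73
eef_pos: [571.7, -259.1, 247.6]
tcp_rot: [3.14, 0.0, 3.092]
ft_force: [0.3, -0.5, -0.1]
opening: 0.165
```

```bash
python3 - <<'E'
from h import *
w=cam('wrist'); st(); save(w,'w11'); p=box(37,-23)-[1.5,0,0]; tgt(p[0],p[1],27.5,177.1)
E
```

```text
t 11.78 grasp [ 572.  -258.9   76.8] rot [1.7995e+02 7.0000e-02 1.7715e+02] F [-0.4 -0.7 -0.4] open 15.5 j [-0.53  0.68  1.69  0.    0.77 -2.05]
to (np.float64(571.4889785940505), np.float64(-260.04248399807466), 27.5, 177.1) d [ 0.4 -1.1 49.3] r [0.009 0.011 0.008]
```

View pics/w11.png

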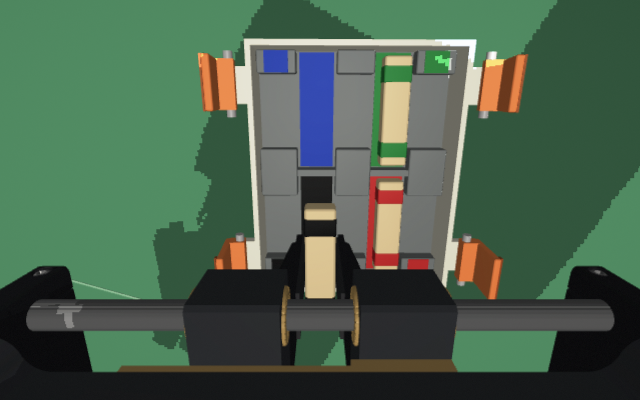

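Request:
{"name": "play_rows", "arguments": {"increments": [{"dx":0.4,"dy":-1.2,"dz":30,"rx":0,"ry":0,"rz":0},{"dx":0.4,"dy":-1.2,"dz":44,"rx":0,"ry":0,"rz":0},{"dx":0.4,"dy":-1.2,"dz":49,"rx":0,"ry":0,"rz":0},{"dx":0.4,"dy":-1.2,"dz":49,"rx":0,"ry":0,"rz":0}]}}

```text
t: 12.12
eef_pos: [572.5, -259.6, 201.7]
tcp_rot: [-3.14, 0.005, 3.093]
ft_force: [-0.5, 0.9, 10.0]
opening: 0.164
```

Request:
{"name": "play_rows", "arguments": {"increments": [{"dx":0,"dy":0,"dz":0,"rx":0,"ry":0,"rz":0},{"dx":0,"dy":0,"dz":0,"rx":0,"ry":0,"rz":0},{"dx":0,"dy":0,"dz":0,"rx":0,"ry":0,"rz":0},{"dx":0,"dy":0,"dz":-40,"rx":0,"ry":0,"rz":0},{"dx":0,"dy":0,"dz":-80,"rx":0,"ry":0,"rz":0},{"dx":0,"dy":0,"dz":-90,"rx":0,"ry":0,"rz":0},{"dx":0,"dy":0,"dz":-90,"rx":0,"ry":0,"rz":0},{"dx":0,"dy":0,"dz":-90,"rx":0,"ry":0,"rz":0}], "fingers": 0.3}}

```text
t: 12.78
eef_pos: [571.9, -259.2, 292.1]
tcp_rot: [-3.14, 0.006, 3.094]
ft_force: [-0.4, 0.1, -0.5]
opening: 0.298
```

```bash
python3 - <<'E'
from h import *
st(); tgt(662.8,4.1,90,197.7)
E
```

```text
t 12.78 grasp [ 572.9 -259.5  120.8] rot [-179.91    0.35  177.26] F [-0.4  0.1 -0.5] open 28.3 j [-0.53  0.62  1.66  0.    0.85 -2.05]
to (662.8, 4.1, 90, 197.7) d [-78.  267.4  30.8] r [-0.026  0.055 -3.407]
```

Request:
{"name": "play_rows", "arguments": {"increments": [{"dx":0,"dy":120,"dz":0,"rx":0,"ry":0.05,"rz":-1},{"dx":0,"dy":120,"dz":0,"rx":0,"ry":0.05,"rz":-1},{"dx":0,"dy":120,"dz":0,"rx":0,"ry":0.05,"rz":-1},{"dx":0,"dy":120,"dz":0,"rx":0,"ry":0.05,"rz":-1}], "fingers": 0.35}}

```text
t: 13.12
eef_pos: [577.2, -134.0, 290.1]
tcp_rot: [3.141, -0.003, -3.081]
ft_force: [1.1, -0.1, 0.1]
opening: 0.35
```

```bash
python3 - <<'E'
from h import *
w=cam('wrist'); c=cam('scene'); st(); save(w,'w12',(0,0,320,300),2.4); save(c,'s12',(190,140,310,230),6); tgt(662.8,4.1,90,197.7)
E
```

```text
t 13.22 grasp [ 577.4 -138.1  119.2] rot [-1.7994e+02 -9.0000e-02 -1.7660e+02] F [0.8 0.2 0.7] open 33.2 j [-0.35  0.58  1.75 -0.    0.81 -1.97]
to (662.8, 4.1, 90, 197.7) d [-93.5 136.8  28.9] r [-0.009 -0.016 -2.383]
```

View pics/w12.png

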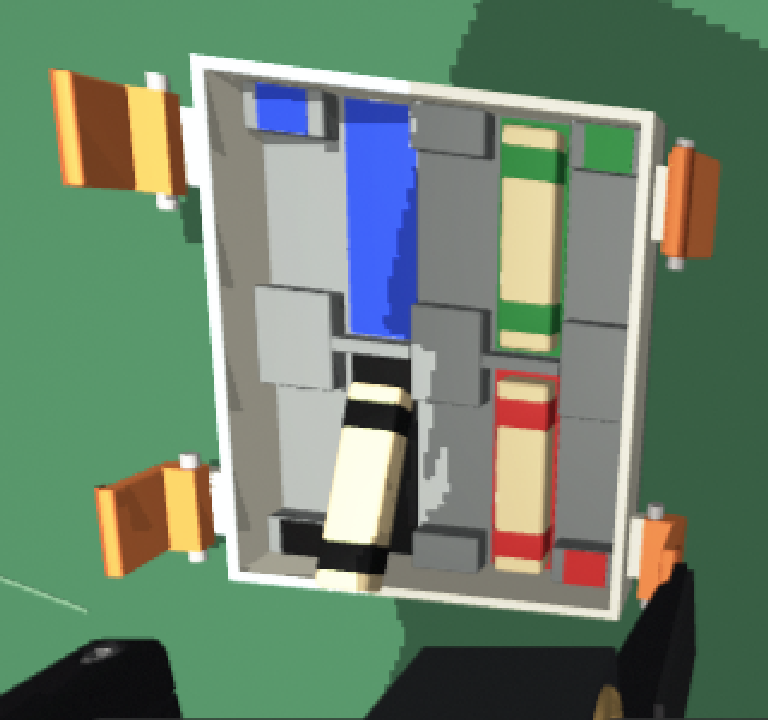

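View pics/s12.png

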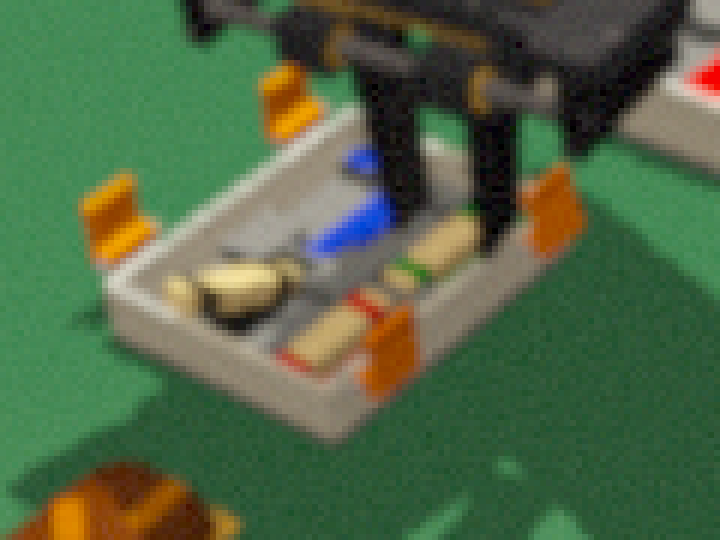

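```bash
cat > tb.py <<'E'
from h import *
def inbox(P):
    c,s=np.cos(BY),np.sin(BY); d=np.atleast_2d(P)[:,:2]-B
    return np.c_[d[:,0]*c+d[:,1]*s,-d[:,0]*s+d[:,1]*c,np.atleast_2d(P)[:,2]]
E
python3 - <<'E'
from tb import *
w=cam('wrist'); st()
a=np.array([(145.8,160.4),(171.7,163.3)]); b=np.array([(131.7,244.2),(158.3,245.8)])
A=inbox(cast(w,a,15.5)); print('A',A.round(1))
for z in range(14,50,3):
    Bp=inbox(cast(w,b,z)); print(z,Bp.round(1).tolist(),np.linalg.norm(A.mean(0)-Bp.mean(0)).round(1),np.linalg.norm(Bp[0]-Bp[1]).round(1))
c=cam('scene'); print(proj(c,[box(x,y,z) for x,y,z in [(75,61,30),(75,-61,30)]]))
E
```

```text
t 13.27 grasp [ 577.5 -139.3  119.4] rot [-1.7992e+02 -6.0000e-02 -1.7668e+02] F [ 0.4 -0.5 -0.2] open 33.3 j [-0.35  0.58  1.75 -0.    0.81 -1.97]
A [[ 13.6 -33.5  15.5]
 [ 13.7 -14.4  15.5]]
14 [[84.0, -47.8, 14.0], [83.0, -26.5, 14.0]] 71.1 21.3
17 [[82.5, -46.1, 17.0], [81.5, -25.1, 17.0]] 69.3 21.1
20 [[81.0, -44.5, 20.0], [80.0, -23.7, 20.0]] 67.7 20.8
23 [[79.5, -42.9, 23.0], [78.5, -22.3, 23.0]] 66.3 20.6
26 [[78.0, -41.3, 26.0], [77.1, -21.0, 26.0]] 65.1 20.3
29 [[76.5, -39.6, 29.0], [75.6, -19.6, 29.0]] 64.0 20.1
32 [[75.0, -38.0, 32.0], [74.1, -18.2, 32.0]] 63.2 19.8
35 [[73.5, -36.4, 35.0], [72.6, -16.9, 35.0]] 62.5 19.6
38 [[72.0, -34.8, 38.0], [71.1, -15.5, 38.0]] 62.1 19.3
41 [[70.5, -33.2, 41.0], [69.6, -14.1, 41.0]] 61.9 19.1
44 [[69.0, -31.5, 44.0], [68.1, -12.7, 44.0]] 61.9 18.8
47 [[67.5, -29.9, 47.0], [66.6, -11.4, 47.0]] 62.1 18.6
[[244.83044154 205.16600279]
 [207.70115117 187.32685452]]
```

```bash
python3 - <<'E'
from tb import *
w=cam('wrist'); c=cam('scene'); st()
def pts(cx,cy,cz,th):
    t=np.deg2rad(th); o=[]
    for sx in(-32,32):
        for sy in (-8,8):
            for sz in (-6,6): o.append(box(cx+sx*np.cos(t)-sz*np.sin(t),cy+sy,cz+sx*np.sin(t)+sz*np.cos(t)))
    return o
P=pts(44.4,-23.7,22.7,24)
print(proj(w,P).round(0).tolist())
for n,k in(('w',w),('s',c)):
    im=k['image'][:,:,::-1].copy(); q=proj(k,P); u0,v0=q.mean(0).astype(int)
    im=cv2.resize(im[v0-60:v0+60,u0-60:u0+60],None,fx=5,fy=5,interpolation=cv2.INTER_NEAREST)
    for u,v in q: cv2.circle(im,(int((u-u0+60.5)*5),int((v-v0+60.5)*5)),3,(255,0,255),-1)
    cv2.imwrite(f'pics/tb_{n}.png',im)
E
```

```text
t 13.42 grasp [ 577.6 -140.6  119.9] rot [-1.7990e+02 -1.0000e-02 -1.7682e+02] F [-0.1  0.2  0.8] open 33.0 j [-0.35  0.58  1.75 -0.    0.81 -1.97]
[[158.0, 163.0], [151.0, 160.0], [179.0, 166.0], [173.0, 162.0], [144.0, 245.0], [137.0, 245.0], [166.0, 248.0], [159.0, 248.0]]
```

View pics/tb_w.png

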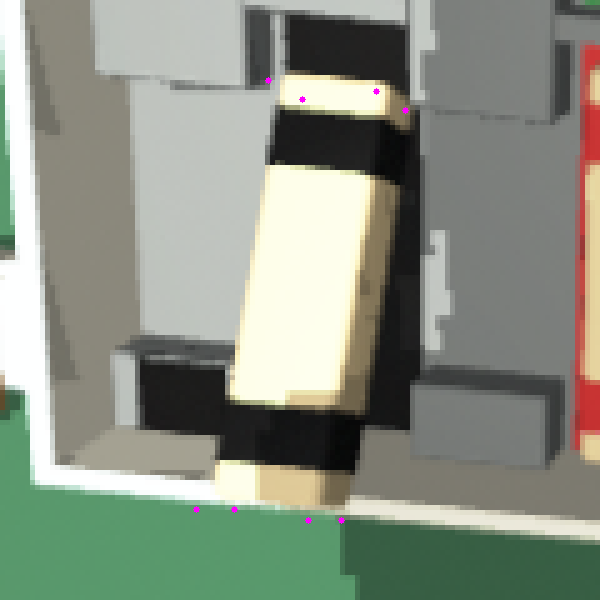

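View pics/tb_s.png

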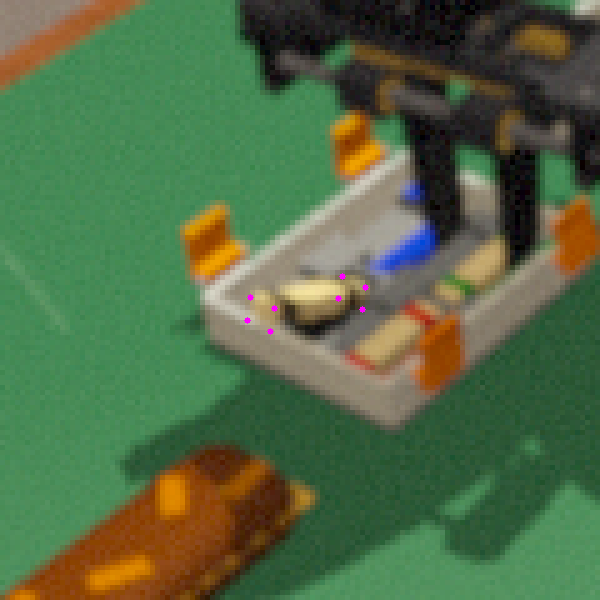

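```bash
cat >> h.py <<'E'
def tgt2(x,y,z,yaw,tilt):
    s=env.state(); Rc=R.from_euler('xyz',s['tcp_rot']); Rt=R.from_euler('xyz',[np.pi,0,np.deg2rad(yaw)])*R.from_euler('y',tilt,degrees=True)
    p=np.array([x,y,z])-Rt.apply([0,0,env.grasp_offset])
    d=Rc.inv().apply(p-s['eef_pos']); r=(Rc.inv()*Rt).as_rotvec()/np.deg2rad(6)
    print('to',np.round((x,y,z,yaw,tilt),1),'d',d.round(1),'r',r.round(3))
E
python3 - <<'E'
from tb import *
st(); n=np.array([-.39,.92]); p=box(37-.39*60,-23.3,35.5+.92*60); tgt2(*p,177.1,-23)
E
```

```text
t 13.42 grasp [ 577.6 -140.6  119.9] rot [-1.7990e+02 -1.0000e-02 -1.7682e+02] F [-0.1  0.2  0.8] open 33.0 j [-0.35  0.58  1.75 -0.    0.81 -1.97]
to [ 549.6 -259.2   90.7  177.1  -23. ] d [ 101.1 -109.9   43. ] r [ 0.187 -3.831  1.004]
```

Request:
{"name": "play_rows", "arguments": {"increments": [{"dx":101,"dy":-110,"dz":0,"rx":0.19,"ry":-3.83,"rz":1},{"dx":101,"dy":-110,"dz":0,"rx":0.19,"ry":-3.83,"rz":1},{"dx":101,"dy":-110,"dz":20,"rx":0.19,"ry":-3.83,"rz":1},{"dx":101,"dy":-110,"dz":43,"rx":0.19,"ry":-3.83,"rz":1},{"dx":101,"dy":-110,"dz":43,"rx":0.19,"ry":-3.83,"rz":1},{"dx":101,"dy":-110,"dz":43,"rx":0.19,"ry":-3.83,"rz":1},{"dx":101,"dy":-110,"dz":43,"rx":0.19,"ry":-3.83,"rz":1}], "fingers": 0.3}}

```text
t: 14.0
eef_pos: [491.6, -254.4, 255.7]
tcp_rot: [-3.136, 0.382, 3.086]
ft_force: [0.8, 1.0, 1.0]
opening: 0.301
```

```bash
python3 - <<'E'
from tb import *
w=cam('wrist'); c=cam('scene'); save(w,'w13'); save(c,'s13',(190,100,310,220),5)
st(); tgt2(*box(37,-23.3,35.5),177.1,-23)
E
```

```text
t 14.1 grasp [ 556.4 -257.6   97.7] rot [-179.61   21.99  177.02] F [ 0.8  0.5 -0.4] open 28.5 j [-0.62  0.57  1.95  0.61  0.35 -2.69]
to [ 573.  -260.3   35.5  177.1  -23. ] d [10.8 -2.6 63.9] r [-0.069 -0.169 -0.011]
```

View pics/w13.png

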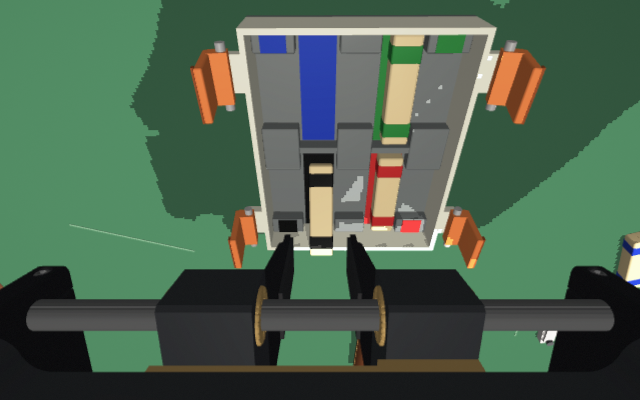

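View pics/s13.png

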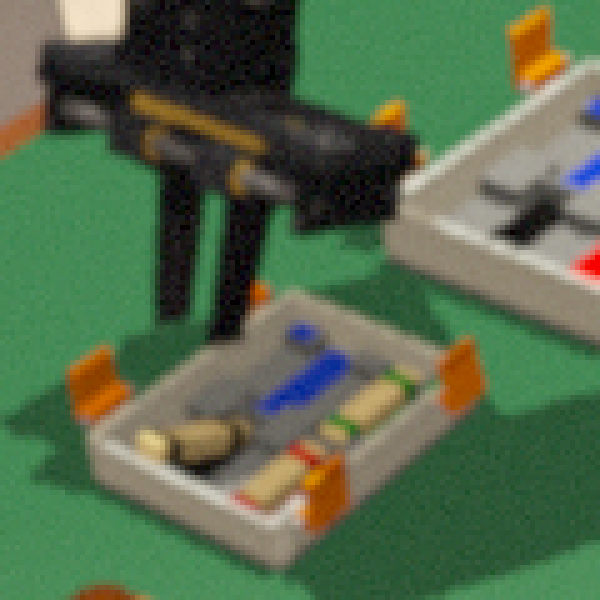

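```bash
python3 - <<'E'
from tb import *
st(); tgt2(*box(42,-23.3,100),177.1,0)
E
```

```text
t 14.1 grasp [ 556.4 -257.6   97.7] rot [-179.61   21.99  177.02] F [ 0.8  0.5 -0.4] open 28.5 j [-0.62  0.57  1.95  0.61  0.35 -2.69]
to [ 578.  -260.6  100.   177.1    0. ] d [-85.1  -2.9  18.4] r [-0.066  3.665 -0.025]
```

Request:
{"name": "play_rows", "arguments": {"increments": [{"dx":-85,"dy":-3,"dz":0,"rx":-0.07,"ry":3.66,"rz":0},{"dx":-85,"dy":-3,"dz":18,"rx":-0.07,"ry":3.66,"rz":0},{"dx":-85,"dy":-3,"dz":18,"rx":-0.07,"ry":3.66,"rz":0},{"dx":-85,"dy":-3,"dz":18,"rx":-0.07,"ry":3.66,"rz":0},{"dx":-85,"dy":-3,"dz":18,"rx":-0.07,"ry":3.66,"rz":0},{"dx":-85,"dy":-3,"dz":18,"rx":-0.07,"ry":3.66,"rz":0},{"dx":-85,"dy":-3,"dz":18,"rx":-0.07,"ry":3.66,"rz":0}]}}

```text
t: 14.68
eef_pos: [577.2, -260.0, 271.6]
tcp_rot: [3.14, 0.004, 3.09]
ft_force: [-1.1, 0.9, -0.0]
opening: 0.299
```

```bash
python3 - <<'E'
from tb import *
w=cam('wrist');  save(w,'w14')
st(); tgt2(*box(42,-23.3,34),177.1,0)
E
```

```text
t 14.73 grasp [ 577.6 -260.   100.4] rot [179.9    0.18 177.02] F [-0.5 -0.9 -0.2] open 28.4 j [-0.53  0.65  1.66  0.    0.83 -2.05]
to [ 578.  -260.6   34.   177.1    0. ] d [-0.7 -0.4 66.4] r [ 0.016  0.03  -0.013]
```

View pics/w14.png

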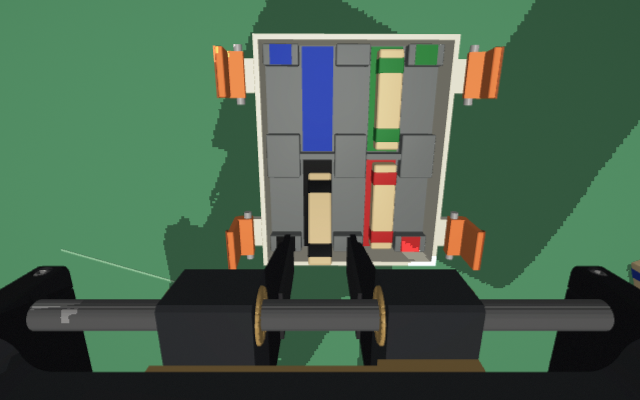

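Request:
{"name": "play_rows", "arguments": {"increments": [{"dx":-0.5,"dy":0,"dz":30,"rx":0,"ry":0,"rz":0},{"dx":-0.5,"dy":0,"dz":55,"rx":0,"ry":0,"rz":0},{"dx":-0.5,"dy":0,"dz":66,"rx":0,"ry":0,"rz":0},{"dx":-0.5,"dy":0,"dz":66,"rx":0,"ry":0,"rz":0}]}}

```text
t: 15.07
eef_pos: [576.8, -260.1, 203.6]
tcp_rot: [3.138, 0.001, 3.089]
ft_force: [-1.6, -0.1, -0.1]
opening: 0.302
```

Request:
{"name": "play_rows", "arguments": {"increments": [{"dx":0,"dy":0,"dz":0,"rx":0,"ry":0,"rz":0},{"dx":0,"dy":0,"dz":0,"rx":0,"ry":0,"rz":0},{"dx":0,"dy":0,"dz":0,"rx":0,"ry":0,"rz":0},{"dx":0,"dy":0,"dz":-25,"rx":0,"ry":0,"rz":0},{"dx":0,"dy":0,"dz":-25,"rx":0,"ry":0,"rz":0},{"dx":0,"dy":0,"dz":-25,"rx":0,"ry":0,"rz":0}], "fingers": 0}}

```text
t: 15.57
eef_pos: [577.0, -260.3, 230.5]
tcp_rot: [3.139, 0.004, 3.089]
ft_force: [-1.1, -0.7, 0.1]
opening: 0.166
```

```bash
python3 - <<'E'
from tb import *
w=cam('wrist'); c=cam('scene'); save(w,'w15'); save(c,'s15',(190,100,310,220),5)
st(); tgt2(*box(42,-23.3,34),177.1,0)
E
```

```text
t 15.67 grasp [ 577.  -259.5   57.6] rot [1.798e+02 8.000e-02 1.770e+02] F [ 0.1 -0.2 -1.2] open 15.8 j [-0.53  0.71  1.69  0.01  0.75 -2.05]
to [ 578.  -260.6   34.   177.1    0. ] d [-1.2 -0.5 23.6] r [ 0.034  0.013 -0.016]
```

View pics/w15.png

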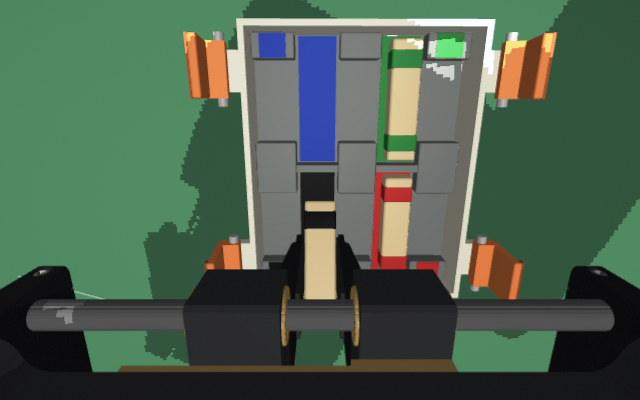

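View pics/s15.png

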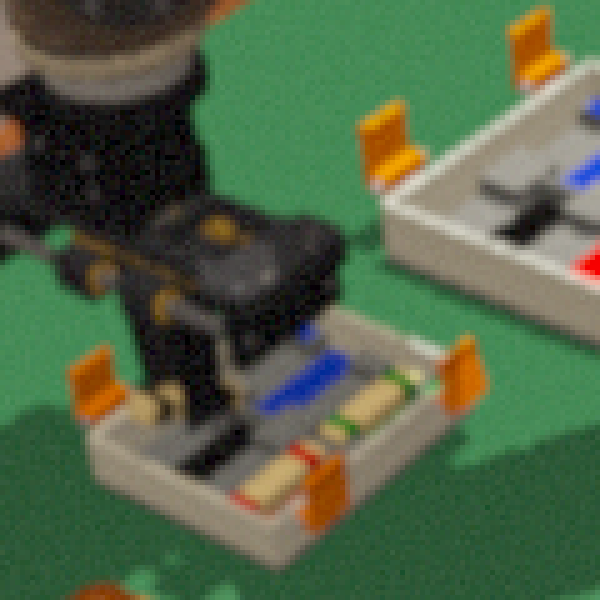

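```bash
python3 - <<'E'
from tb import *
w=cam('wrist'); st()
for z in (35,40,45): print(z,inbox(cast(w,[(306,202),(334,202)],z)).round(1).tolist())
print(inbox([[577,-259.5,0]]))
E
```

```text
t 15.72 grasp [ 576.8 -259.5   57.2] rot [1.7978e+02 4.0000e-02 1.7700e+02] F [-0.6 -0.2  0.4] open 15.6 j [-0.53  0.71  1.69  0.01  0.75 -2.05]
35 [[13.0, -28.8, 35.0], [13.0, -14.1, 35.0]]
40 [[11.5, -28.6, 40.0], [11.5, -14.3, 40.0]]
45 [[10.0, -28.4, 45.0], [10.0, -14.6, 45.0]]
[[ 40.97843886 -22.25528136   0.        ]]
```

Request:
{"name": "play_rows", "arguments": {"increments": [{"dx":9,"dy":-0.8,"dz":0,"rx":0,"ry":0,"rz":0},{"dx":9,"dy":-0.8,"dz":8,"rx":0,"ry":0,"rz":0},{"dx":9,"dy":-0.8,"dz":16,"rx":0,"ry":0,"rz":0},{"dx":9,"dy":-0.8,"dz":23,"rx":0,"ry":0,"rz":0},{"dx":9,"dy":-0.8,"dz":26,"rx":0,"ry":0,"rz":0},{"dx":9,"dy":-0.8,"dz":28,"rx":0,"ry":0,"rz":0},{"dx":9,"dy":-0.8,"dz":28,"rx":0,"ry":0,"rz":0}]}}

```text
t: 16.3
eef_pos: [568.5, -260.4, 200.4]
tcp_rot: [3.138, 0.003, 3.089]
ft_force: [3.3, 0.8, 7.2]
opening: 0.165
```

Request:
{"name": "play_rows", "arguments": {"increments": [{"dx":0,"dy":0,"dz":0,"rx":0,"ry":0,"rz":0},{"dx":0,"dy":0,"dz":0,"rx":0,"ry":0,"rz":0},{"dx":0,"dy":0,"dz":0,"rx":0,"ry":0,"rz":0},{"dx":0,"dy":0,"dz":-40,"rx":0,"ry":0,"rz":0},{"dx":0,"dy":0,"dz":-75,"rx":0,"ry":0,"rz":0},{"dx":0,"dy":0,"dz":-75,"rx":0,"ry":0,"rz":0},{"dx":0,"dy":0,"dz":-75,"rx":0,"ry":0,"rz":0},{"dx":0,"dy":0,"dz":-75,"rx":0,"ry":0,"rz":0}], "fingers": 0.28}}

```text
t: 16.97
eef_pos: [567.9, -260.5, 274.7]
tcp_rot: [3.138, 0.002, 3.089]
ft_force: [0.2, -0.4, -0.1]
opening: 0.282
```

```bash
python3 - <<'E'
from tb import *
w=cam('wrist'); c=cam('scene'); save(w,'w16'); save(c,'s16',(190,100,310,220),5)
st()
E
```

```text
t 17.07 grasp [ 568.2 -259.8  102.7] rot [1.7976e+02 6.0000e-02 1.7699e+02] F [ 0.5 -0.5  0.5] open 26.4 j [-0.54  0.64  1.68  0.01  0.82 -2.06]
```

View pics/w16.png

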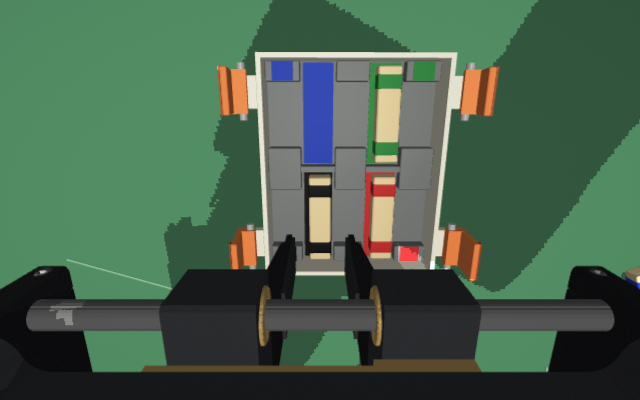

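View pics/s16.png

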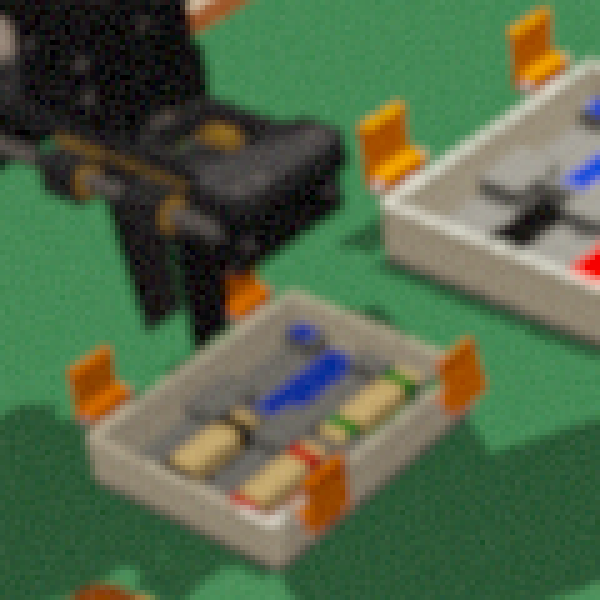

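```bash
python3 - <<'E'
from h import *
st(); tgt(662.8,4.1,100,197.7)
E
```

```text
t 17.07 grasp [ 568.2 -259.8  102.7] rot [1.7976e+02 6.0000e-02 1.7699e+02] F [ 0.5 -0.5  0.5] open 26.4 j [-0.54  0.64  1.68  0.01  0.82 -2.06]
to (662.8, 4.1, 100, 197.7) d [-80.8 269.2   3.9] r [ 0.038  0.017 -3.452]
```

Request:
{"name": "play_rows", "arguments": {"increments": [{"dx":-81,"dy":269,"dz":-5,"rx":0,"ry":0,"rz":-3.45},{"dx":-81,"dy":269,"dz":-5,"rx":0,"ry":0,"rz":-3.45},{"dx":-81,"dy":269,"dz":0,"rx":0.04,"ry":0,"rz":-3.45},{"dx":-81,"dy":269,"dz":4,"rx":0.04,"ry":0,"rz":-3.45},{"dx":-81,"dy":269,"dz":4,"rx":0.04,"ry":0,"rz":-3.45},{"dx":-81,"dy":269,"dz":4,"rx":0.04,"ry":0,"rz":-3.45},{"dx":-81,"dy":269,"dz":4,"rx":0.04,"ry":0,"rz":-3.45},{"dx":-81,"dy":269,"dz":4,"rx":0.04,"ry":0,"rz":-3.45}], "fingers": 0.35}}

```text
t: 17.73
eef_pos: [663.9, 9.2, 269.5]
tcp_rot: [3.141, 0.0, -2.828]
ft_force: [0.2, 0.5, -0.6]
opening: 0.351
```

```bash
python3 - <<'E'
from h import *
w=cam('wrist'); overlay(w,'w17',[(662.8,4.1,12)]); st(); tgt(662.8,4.1,22,197.7); c=cam('top'); save(c,'t17')
E
```

```text
t 17.78 grasp [663.2   6.9  98.2] rot [ 1.7997e+02 -2.0000e-02 -1.6209e+02] F [-0.3 -0.2 -0.1] open 32.7 j [-0.09  0.69  1.58  0.    0.87 -1.97]
to (662.8, 4.1, 22, 197.7) d [ 1.3 -2.4 76.2] r [ 0.005 -0.003  0.036]
```

View pics/w17.png

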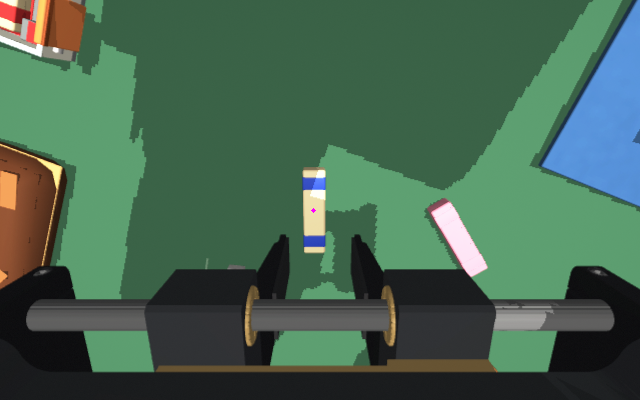

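View pics/t17.png

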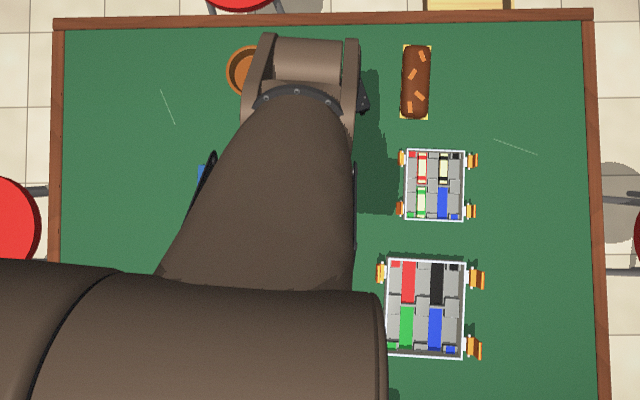

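```bash
python3 - <<'E'
from h import *
st(); tgt(662.8,4.1,22,197.7)
E
```

```text
t 17.83 grasp [662.9   5.1  98.4] rot [ 1.7998e+02 -3.0000e-02 -1.6218e+02] F [-0.7 -0.3  0.1] open 33.5 j [-0.09  0.69  1.58  0.    0.87 -1.97]
to (662.8, 4.1, 22, 197.7) d [ 0.4 -0.9 76.4] r [ 0.003 -0.004  0.02 ]
```

Request:
{"name": "play_rows", "arguments": {"increments": [{"dx":0.4,"dy":-0.5,"dz":38,"rx":0,"ry":0,"rz":0},{"dx":0.4,"dy":-0.5,"dz":68,"rx":0,"ry":0,"rz":0},{"dx":0.4,"dy":-0.5,"dz":76,"rx":0,"ry":0,"rz":0},{"dx":0.4,"dy":-0.5,"dz":76,"rx":0,"ry":0,"rz":0}]}}

```text
t: 18.17
eef_pos: [662.0, 3.0, 192.2]
tcp_rot: [3.14, -0.005, -2.832]
ft_force: [0.4, 0.3, 0.4]
opening: 0.353
```

Request:
{"name": "play_rows", "arguments": {"increments": [{"dx":0,"dy":0,"dz":0,"rx":0,"ry":0,"rz":0},{"dx":0,"dy":0,"dz":0,"rx":0,"ry":0,"rz":0},{"dx":0,"dy":0,"dz":0,"rx":0,"ry":0,"rz":0},{"dx":0,"dy":0,"dz":0,"rx":0,"ry":0,"rz":0},{"dx":0,"dy":0,"dz":0,"rx":0,"ry":0,"rz":0}], "fingers": 0}}

```text
t: 18.58
eef_pos: [662.0, 2.8, 192.5]
tcp_rot: [3.14, -0.004, -2.832]
ft_force: [-0.4, -0.1, 0.8]
opening: 0.165
```

```bash
python3 - <<'E'
from h import *
st(); p=box(-37,-23); tgt(p[0],p[1],125,177.1)
E
```

```text
t 18.58 grasp [661.2   2.8  21.2] rot [ 179.9    -0.24 -162.28] F [-0.4 -0.1  0.8] open 15.7 j [-0.1   0.79  1.62 -0.    0.73 -1.98]
to (np.float64(499.08374616242077), np.float64(-256.2986064323979), 125, 177.1) d [ 234.5 -197.  -103.1] r [ 0.009 -0.043  3.437]
```

Request:
{"name": "play_rows", "arguments": {"increments": [{"dx":0,"dy":0,"dz":-40,"rx":0,"ry":0,"rz":0},{"dx":0,"dy":0,"dz":-80,"rx":0,"ry":0,"rz":0},{"dx":234,"dy":-197,"dz":-103,"rx":0,"ry":-0.04,"rz":3.44},{"dx":234,"dy":-197,"dz":-103,"rx":0,"ry":-0.04,"rz":3.44},{"dx":234,"dy":-197,"dz":-103,"rx":0,"ry":-0.04,"rz":3.44},{"dx":234,"dy":-197,"dz":-103,"rx":0,"ry":-0.04,"rz":3.44},{"dx":234,"dy":-197,"dz":-103,"rx":0,"ry":-0.04,"rz":3.44},{"dx":234,"dy":-197,"dz":-103,"rx":0,"ry":-0.04,"rz":3.44}]}}

```text
t: 19.25
eef_pos: [528.3, -209.5, 292.3]
tcp_rot: [3.141, 0.0, 3.091]
ft_force: [1.2, -1.2, -0.1]
opening: 0.166
```

```bash
python3 - <<'E'
from h import *
st(); p=box(-37,-23)-[1.9,0,0]; tgt(p[0],p[1],110,177.1)
E
```

```text
t 19.25 grasp [ 528.3 -209.4  121. ] rot [179.97   0.   177.1 ] F [ 1.2 -1.2 -0.1] open 15.7 j [-0.49  0.55  1.81  0.    0.78 -2.01]
to (np.float64(497.1837461624208), np.float64(-256.2986064323979), 110, 177.1) d [ 28.7 -48.3  11. ] r [0.005 0.001 0.001]
```

Request:
{"name": "play_rows", "arguments": {"increments": [{"dx":28.7,"dy":-48.3,"dz":11,"rx":0,"ry":0,"rz":0},{"dx":28.7,"dy":-48.3,"dz":11,"rx":0,"ry":0,"rz":0},{"dx":28.7,"dy":-48.3,"dz":45,"rx":0,"ry":0,"rz":0},{"dx":28.7,"dy":-48.3,"dz":45,"rx":0,"ry":0,"rz":0},{"dx":28.7,"dy":-48.3,"dz":45,"rx":0,"ry":0,"rz":0}]}}

```text
t: 19.67
eef_pos: [497.1, -256.2, 246.7]
tcp_rot: [3.139, -0.002, 3.091]
ft_force: [-0.6, -0.1, 0.1]
opening: 0.162
```

```bash
python3 - <<'E'
from tb import *
w=cam('wrist'); save(w,'w18'); st(); p=box(-37,-23)-[1.9,0,0]; tgt(p[0],p[1],27,177.1)
E
```

```text
t 19.72 grasp [ 497.4 -255.8   76.4] rot [ 1.7994e+02 -4.0000e-02  1.7713e+02] F [ 0.3  0.7 -0.8] open 16.1 j [-0.59  0.61  1.87  0.    0.67 -2.11]
to (np.float64(497.1837461624208), np.float64(-256.2986064323979), 27, 177.1) d [ 0.3 -0.4 49.4] r [ 0.01  -0.007  0.004]
```

View pics/w18.png

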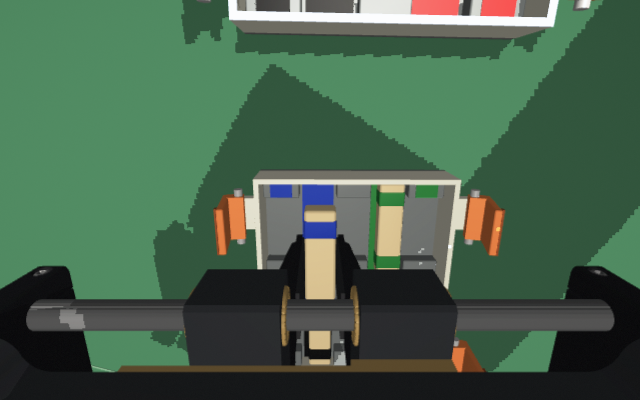

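```bash
python3 - <<'E'
from tb import *
import cv2
for n in ('w8','w11','w18'):
    im=cv2.imread(f'pics/{n}.png'); print(n,[tuple(im[r,320]) for r in range(190,212,2)])
w=cam('wrist'); st(); save(w,'w18z',(270,170,370,300),5)
g=np.array([497.4,-255.8])
for v in (204,206,208): print(v,(cast(w,[(320,v)],76.4-21+12)[0][:2]-g).round(1))
E
```

```text
w8 [(np.uint8(55), np.uint8(56), np.uint8(202)), (np.uint8(55), np.uint8(56), np.uint8(202)), (np.uint8(63), np.uint8(73), np.uint8(167)), (np.uint8(78), np.uint8(103), np.uint8(115)), (np.uint8(79), np.uint8(105), np.uint8(117)), (np.uint8(110), np.uint8(147), np.uint8(164)), (np.uint8(148), np.uint8(197), np.uint8(219)), (np.uint8(160), np.uint8(212), np.uint8(230)), (np.uint8(160), np.uint8(212), np.uint8(230)), (np.uint8(161), np.uint8(212), np.uint8(230)), (np.uint8(160), np.uint8(212), np.uint8(229))]
w11 [(np.uint8(29), np.uint8(30), np.uint8(30)), (np.uint8(29), np.uint8(30), np.uint8(29)), (np.uint8(30), np.uint8(31), np.uint8(31)), (np.uint8(30), np.uint8(30), np.uint8(30)), (np.uint8(28), np.uint8(29), np.uint8(29)), (np.uint8(28), np.uint8(29), np.uint8(29)), (np.uint8(28), np.uint8(28), np.uint8(28)), (np.uint8(73), np.uint8(98), np.uint8(109)), (np.uint8(74), np.uint8(98), np.uint8(110)), (np.uint8(79), np.uint8(105), np.uint8(117)), (np.uint8(128), np.uint8(170), np.uint8(191))]
w18 [(np.uint8(171), np.uint8(68), np.uint8(47)), (np.uint8(170), np.uint8(67), np.uint8(45)), (np.uint8(171), np.uint8(67), np.uint8(46)), (np.uint8(171), np.uint8(67), np.uint8(46)), (np.uint8(170), np.uint8(66), np.uint8(44)), (np.uint8(170), np.uint8(66), np.uint8(45)), (np.uint8(170), np.uint8(66), np.uint8(44)), (np.uint8(150), np.uint8(72), np.uint8(56)), (np.uint8(73), np.uint8(97), np.uint8(108)), (np.uint8(74), np.uint8(98), np.uint8(110)), (np.uint8(87), np.uint8(115), np.uint8(129))]
t 19.77 grasp [ 497.9 -255.8   76.9] rot [1.7998e+02 3.0000e-02 1.7716e+02] F [ 0.4  0.  -0.3] open 15.9 j [-0.59  0.61  1.87  0.    0.67 -2.11]
204 [-31.    2.2]
206 [-29.9   2.2]
208 [-28.9   2.1]
```

View pics/w18z.png

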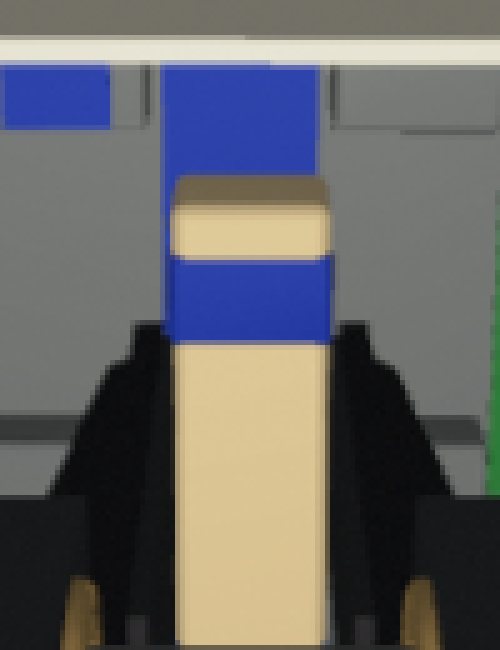

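```bash
python3 - <<'E'
from tb import *
p=box(-41.6,-23.2); tgt(p[0],p[1],27,177.1)
E
```

```text
to (np.float64(494.47951853135817), np.float64(-256.2656227794818), 27, 177.1) d [ 3.3 -0.6 49.9] r [0.003 0.005 0.01 ]
```

Request:
{"name": "play_rows", "arguments": {"increments": [{"dx":3.4,"dy":-0.6,"dz":20,"rx":0,"ry":0,"rz":0},{"dx":3.4,"dy":-0.6,"dz":40,"rx":0,"ry":0,"rz":0},{"dx":3.4,"dy":-0.6,"dz":50,"rx":0,"ry":0,"rz":0},{"dx":3.4,"dy":-0.6,"dz":50,"rx":0,"ry":0,"rz":0}]}}

```text
t: 20.1
eef_pos: [494.6, -255.6, 197.5]
tcp_rot: [3.14, -0.001, 3.093]
ft_force: [-0.1, -0.7, -0.9]
opening: 0.167
```

```bash
python3 - <<'E'
from tb import *
st()
E
```

```text
t 20.1 grasp [ 494.5 -255.4   26.2] rot [ 1.7993e+02 -5.0000e-02  1.7722e+02] F [-0.1 -0.7 -0.9] open 15.8 j [-0.6   0.69  1.9   0.    0.56 -2.12]
```

No contact yet at 26 mm, so the bar is in the slot. Release and rise.

Request:
{"name": "play_rows", "arguments": {"increments": [{"dx":0,"dy":0,"dz":0,"rx":0,"ry":0,"rz":0},{"dx":0,"dy":0,"dz":0,"rx":0,"ry":0,"rz":0},{"dx":0,"dy":0,"dz":0,"rx":0,"ry":0,"rz":0},{"dx":0,"dy":0,"dz":-40,"rx":0,"ry":0,"rz":0},{"dx":-40,"dy":0,"dz":-80,"rx":0,"ry":0,"rz":0},{"dx":-60,"dy":20,"dz":-120,"rx":0,"ry":0,"rz":0},{"dx":-60,"dy":20,"dz":-120,"rx":0,"ry":0,"rz":0},{"dx":-60,"dy":20,"dz":-120,"rx":0,"ry":0,"rz":0}], "fingers": 0.3}}

```text
t: 20.77
eef_pos: [557.5, -237.8, 322.4]
tcp_rot: [-3.139, 0.007, 3.095]
ft_force: [-0.3, 0.9, 0.6]
opening: 0.297
```

Request:
{"name": "play_rows", "arguments": {"increments": [{"dx":-40,"dy":0,"dz":0,"rx":0,"ry":0,"rz":0},{"dx":-40,"dy":0,"dz":0,"rx":0,"ry":0,"rz":0},{"dx":-40,"dy":0,"dz":0,"rx":0,"ry":0,"rz":0},{"dx":-40,"dy":0,"dz":0,"rx":0,"ry":0,"rz":0}]}}

```text
t: 21.1
eef_pos: [596.8, -239.6, 321.9]
tcp_rot: [-3.14, 0.005, 3.095]
ft_force: [0.5, -0.9, -0.3]
opening: 0.303
```

```bash
python3 - <<'E'
from tb import *
w=cam('wrist'); save(w,'w19'); st()
H,S,V=[w['hsv'][:,:,i].astype(int) for i in range(3)]
print(proj(w,[box(x,y,30) for x in(-75,75) for y in (-61,61)]).round(1).tolist())
print(proj(w,[box(x,y,16) for x in(-37,37) for y in (-23,23)]).round(1).tolist())
E
```

```text
t 21.15 grasp [ 597.4 -240.1  150.7] rot [-179.9     0.29  177.3 ] F [-0.1  0.2  0.1] open 28.5 j [-0.48  0.6   1.6   0.    0.94 -2.01]
[[236.3, 15.6], [408.7, 16.2], [248.2, 215.8], [394.6, 216.4]]
[[292.5, 74.1], [351.6, 74.4], [294.2, 167.8], [348.9, 168.0]]
```

View pics/w19.png

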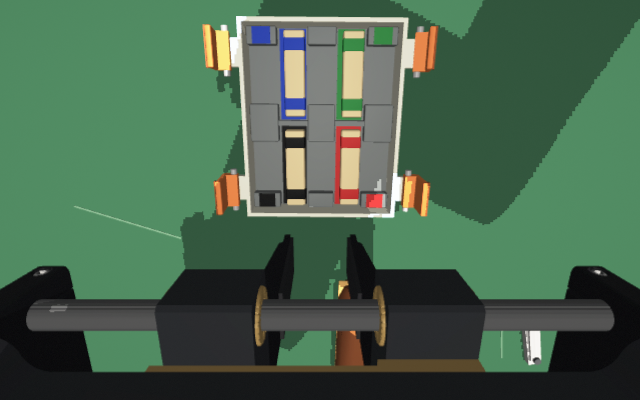

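```bash
python3 - <<'E'
from tb import *
tgt(570,195,190,177)
E
```

```text
to (570, 195, 190, 177) d [ 46.8 432.9 -40.3] r [-0.016  0.049  0.05 ]
```

Request:
{"name": "play_rows", "arguments": {"increments": [{"dx":46,"dy":433,"dz":-40,"rx":0,"ry":0.05,"rz":0.05},{"dx":46,"dy":433,"dz":-40,"rx":0,"ry":0.05,"rz":0.05},{"dx":46,"dy":433,"dz":-40,"rx":0,"ry":0.05,"rz":0.05},{"dx":46,"dy":433,"dz":-40,"rx":0,"ry":0.05,"rz":0.05},{"dx":46,"dy":433,"dz":-40,"rx":0,"ry":0.05,"rz":0.05},{"dx":46,"dy":433,"dz":-40,"rx":0,"ry":0.05,"rz":0.05},{"dx":46,"dy":433,"dz":-40,"rx":0,"ry":0.05,"rz":0.05},{"dx":46,"dy":433,"dz":-40,"rx":0,"ry":0.05,"rz":0.05}], "fingers": 0.4}}

```text
t: 21.82
eef_pos: [576.0, 93.1, 352.0]
tcp_rot: [-3.14, -0.001, 3.088]
ft_force: [1.3, -0.0, -0.4]
opening: 0.4
```

```bash
python3 - <<'E'
from tb import *
tgt(570,195,190,177)
E
```

```text
to (570, 195, 190, 177) d [ 11.4 101.5  -9.5] r [-0.018 -0.009 -0.007]
```

Request:
{"name": "play_rows", "arguments": {"increments": [{"dx":11,"dy":101,"dz":-9,"rx":0,"ry":0,"rz":0},{"dx":11,"dy":101,"dz":-9,"rx":0,"ry":0,"rz":0},{"dx":11,"dy":101,"dz":-9,"rx":0,"ry":0,"rz":0},{"dx":11,"dy":101,"dz":-9,"rx":0,"ry":0,"rz":0},{"dx":11,"dy":101,"dz":-9,"rx":0,"ry":0,"rz":0}]}}

```text
t: 22.23
eef_pos: [569.6, 194.8, 360.5]
tcp_rot: [-3.139, -0.002, 3.09]
ft_force: [-0.4, -0.4, -0.3]
opening: 0.4
```

```bash
python3 - <<'E'
from tb import *
w=cam('wrist'); save(w,'w20'); st(); c=cam('top'); save(c,'t20')
for n,k in (('w',w),('t',c)):
    H,S,V=[k['hsv'][:,:,i].astype(int) for i in range(3)]
    m=(H>100)&(H<122)&(S>100)
    m=cv2.morphologyEx(m.astype(np.uint8),cv2.MORPH_CLOSE,np.ones((25,25)))
    for r in rect(k,m,10,1500): print(n,'lid',r)
st()
E
```

```text
t 22.28 grasp [569.6 193.5 189.1] rot [-1.7987e+02 -1.0000e-01  1.7697e+02] F [ 0.9 -0.  -0.5] open 38.0 j [ 0.22  0.51  1.67 -0.    0.97 -1.3 ]
w lid {'px': array([336., 115.]), 'c': array([511.6, 212.2]), 'wh': (149.0, 121.4), 'yaw': -3.1, 'area': 21022.0}
t lid {'px': array([164., 348.]), 'c': array([203.4, 341.3]), 'wh': (220.4, 86.8), 'yaw': -2.1, 'area': 2449.0}
t lid {'px': array([226., 197.]), 'c': array([523.3, 208.7]), 'wh': (175.6, 120.6), 'yaw': -3.7, 'area': 3030.5}
t 22.33 grasp [569.9 192.9 189.2] rot [-1.7987e+02 -9.0000e-02  1.7691e+02] F [ 0.7 -0.1  1. ] open 38.1 j [ 0.22  0.51  1.67 -0.    0.97 -1.3 ]
```

View pics/w20.png

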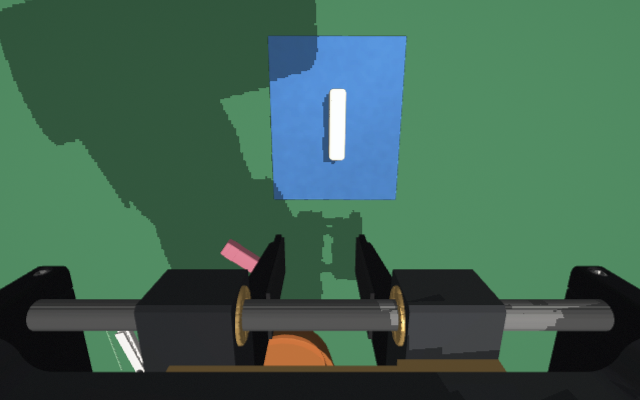

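View pics/t20.png

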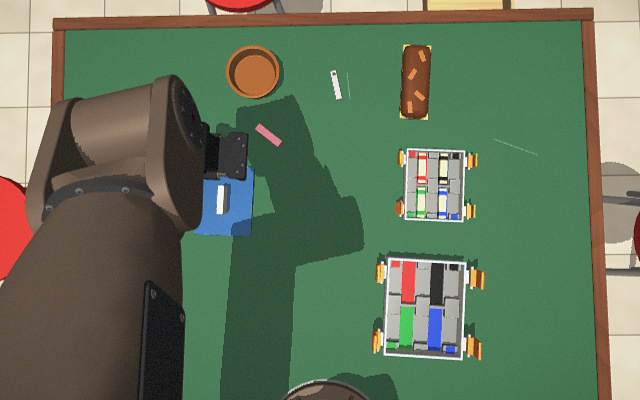

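```bash
python3 - <<'E'
from tb import *
w=cam('wrist'); st()
H,S,V=[w['hsv'][:,:,i].astype(int) for i in range(3)]
m=(S<60)&(V>225); m[:,:310]=0; m[:,370:]=0; m[200:]=0
for r in rect(w,m,42,200): print(r)
tgt(511.6,212,75,176.9)
E
```

```text
t 22.38 grasp [570.1 192.7 189.2] rot [-1.7988e+02 -9.0000e-02  1.7687e+02] F [-1.1  0.1  0.5] open 37.9 j [ 0.22  0.51  1.67 -0.    0.97 -1.3 ]
{'px': array([339., 123.]), 'c': array([511.1, 212.2]), 'wh': (58.0, 12.7), 'yaw': -3.1, 'area': 970.0}
to (511.6, 212, 75, 176.9) d [ 59.5  15.9 114.3] r [-0.02  -0.015 -0.005]
```

Request:
{"name": "play_rows", "arguments": {"increments": [{"dx":59.6,"dy":16.3,"dz":40,"rx":0,"ry":0,"rz":0},{"dx":59.6,"dy":16.3,"dz":80,"rx":0,"ry":0,"rz":0},{"dx":59.6,"dy":16.3,"dz":114,"rx":0,"ry":0,"rz":0},{"dx":59.6,"dy":16.3,"dz":114,"rx":0,"ry":0,"rz":0},{"dx":59.6,"dy":16.3,"dz":114,"rx":0,"ry":0,"rz":0},{"dx":59.6,"dy":16.3,"dz":114,"rx":0,"ry":0,"rz":0}]}}

```text
t: 22.88
eef_pos: [512.1, 211.4, 246.5]
tcp_rot: [-3.139, -0.003, 3.086]
ft_force: [0.2, 0.5, 0.3]
opening: 0.401
```

```bash
python3 - <<'E'
from tb import *
w=cam('wrist'); overlay(w,'w21',[(511.3,212.2,42),(541.2,210.6,42),(481.4,213.8,42)]); st(); tgt(511.3,212.2,33,176.9)
E
```

```text
t 22.93 grasp [512.2 211.3  76.1] rot [-1.7989e+02 -4.0000e-02  1.7679e+02] F [-0.3  0.5 -0.3] open 38.0 j [ 0.27  0.6   1.88 -0.    0.66 -1.24]
to (511.3, 212.2, 33, 176.9) d [ 1.   0.6 43.1] r [-0.018 -0.006 -0.018]
```

View pics/w21.png

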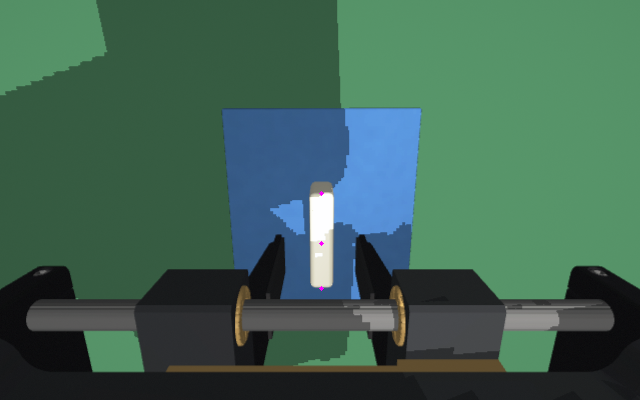

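Handle matches (ends at rows 194 and 288). Descend and grip.

Request:
{"name": "play_rows", "arguments": {"increments": [{"dx":1,"dy":0.6,"dz":25,"rx":0,"ry":0,"rz":-0.02},{"dx":1,"dy":0.6,"dz":43,"rx":0,"ry":0,"rz":-0.02},{"dx":1,"dy":0.6,"dz":43,"rx":0,"ry":0,"rz":-0.02},{"dx":1,"dy":0.6,"dz":43,"rx":0,"ry":0,"rz":-0.02}]}}

```text
t: 23.27
eef_pos: [511.9, 211.8, 205.4]
tcp_rot: [-3.14, 0.0, 3.087]
ft_force: [0.6, -0.6, 0.6]
opening: 0.404
```

Request:
{"name": "play_rows", "arguments": {"increments": [{"dx":0,"dy":0,"dz":0,"rx":0,"ry":0,"rz":0},{"dx":0,"dy":0,"dz":0,"rx":0,"ry":0,"rz":0},{"dx":0,"dy":0,"dz":0,"rx":0,"ry":0,"rz":0},{"dx":0,"dy":0,"dz":0,"rx":0,"ry":0,"rz":0},{"dx":0,"dy":0,"dz":0,"rx":0,"ry":0,"rz":0},{"dx":0,"dy":0,"dz":0,"rx":0,"ry":0,"rz":0}], "fingers": 0}}

```text
t: 23.77
eef_pos: [512.0, 211.8, 206.1]
tcp_rot: [-3.14, 0.001, 3.087]
ft_force: [-0.7, -0.9, 7.0]
opening: 0.148
```

```bash
python3 - <<'E'
from tb import *
st(); tgt(511.3,212.2,150,176.9)
E
```

```text
t 23.77 grasp [512.2 211.6  34.8] rot [-1.7992e+02  6.0000e-02  1.7688e+02] F [-0.7 -0.9  7. ] open 14.0 j [ 0.27  0.67  1.9  -0.    0.57 -1.24]
to (511.3, 212.2, 150, 176.9) d [   0.6    0.2 -115.2] r [-0.013  0.009 -0.004]
```

Request:
{"name": "play_rows", "arguments": {"increments": [{"dx":0,"dy":0,"dz":-30,"rx":0,"ry":0,"rz":0},{"dx":0,"dy":0,"dz":-60,"rx":0,"ry":0,"rz":0},{"dx":0,"dy":0,"dz":-90,"rx":0,"ry":0,"rz":0},{"dx":0,"dy":-20,"dz":-110,"rx":0,"ry":0,"rz":0},{"dx":0,"dy":-55,"dz":-110,"rx":0,"ry":0,"rz":0},{"dx":0,"dy":-90,"dz":-110,"rx":0,"ry":0,"rz":0},{"dx":0,"dy":-125,"dz":-110,"rx":0,"ry":0,"rz":0},{"dx":0,"dy":-160,"dz":-110,"rx":0,"ry":0,"rz":0}]}}

```text
t: 24.43
eef_pos: [502.7, 50.9, 316.5]
tcp_rot: [-3.14, 0.001, 3.088]
ft_force: [0.7, -0.0, -1.6]
opening: 0.146
```

```bash
python3 - <<'E'
from tb import *
st(); tgt(538.1,-235.2,145,177.1)
E
```

```text
t 24.43 grasp [502.9  50.7 145.2] rot [-1.7992e+02  8.0000e-02  1.7692e+02] F [ 0.7 -0.  -1.6] open 13.8 j [-0.03  0.44  1.95 -0.    0.75 -1.55]
to (538.1, -235.2, 145, 177.1) d [ -50.8 -283.8    0.7] r [-0.013  0.013 -0.031]
```

Request:
{"name": "play_rows", "arguments": {"increments": [{"dx":-7,"dy":-36,"dz":0,"rx":0,"ry":0,"rz":0},{"dx":-14,"dy":-72,"dz":0,"rx":0,"ry":0,"rz":0},{"dx":-21,"dy":-108,"dz":0,"rx":0,"ry":0,"rz":0},{"dx":-28,"dy":-144,"dz":0,"rx":0,"ry":0,"rz":0},{"dx":-35,"dy":-180,"dz":0,"rx":0,"ry":0,"rz":-0.03},{"dx":-42,"dy":-216,"dz":0,"rx":0,"ry":0,"rz":-0.03},{"dx":-48,"dy":-250,"dz":0,"rx":0,"ry":0,"rz":-0.03},{"dx":-51,"dy":-275,"dz":0,"rx":0,"ry":0,"rz":-0.03}]}}

```text
t: 25.1
eef_pos: [538.9, -229.1, 316.9]
tcp_rot: [-3.14, 0.002, 3.09]
ft_force: [-0.6, 0.3, -1.3]
opening: 0.146
```

Request:
{"name": "play_rows", "arguments": {"increments": [{"dx":0,"dy":-5,"dz":0,"rx":0,"ry":0,"rz":0},{"dx":0,"dy":-5,"dz":0,"rx":0,"ry":0,"rz":0},{"dx":0,"dy":-5,"dz":0,"rx":0,"ry":0,"rz":0}]}}

```text
t: 25.35
eef_pos: [538.3, -233.7, 316.7]
tcp_rot: [-3.141, 0.001, 3.089]
ft_force: [0.0, -0.8, -2.4]
opening: 0.146
```

```bash
python3 - <<'E'
from tb import *
w=cam('wrist'); save(w,'w22'); c=cam('scene'); save(c,'s22',(170,60,370,260),3); st(); tgt(538.1,-235.2,80,177.1)
E
```

```text
t 25.45 grasp [ 538.7 -233.   145.6] rot [-1.7993e+02  6.0000e-02  1.7709e+02] F [-0.   0.  -1.6] open 13.8 j [-0.52  0.54  1.75 -0.    0.85 -2.04]
to (538.1, -235.2, 80, 177.1) d [ 0.4 -2.3 65.6] r [-0.012  0.009 -0.001]
```

View pics/w22.png

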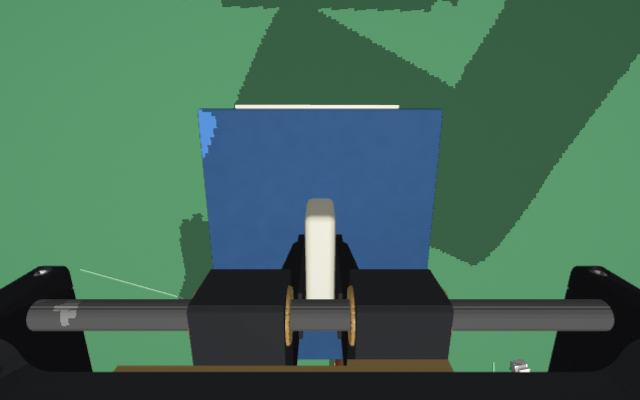

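View pics/s22.png

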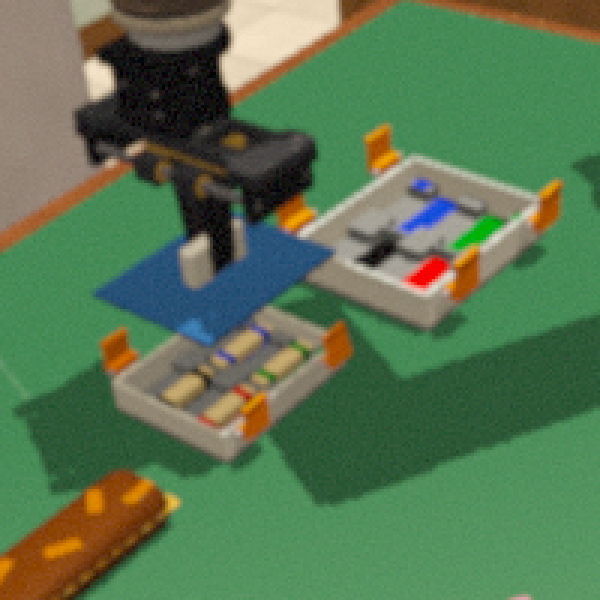

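```bash
python3 - <<'E'
from tb import *
w=cam('wrist'); st()
H,S,V=[w['hsv'][:,:,i].astype(int) for i in range(3)]
m=(H>100)&(H<122)&(S>100)
r=np.where(m[:,255])[0].min(),np.where(m[:,320])[0].min(),np.where(m[:,420])[0].min(); print('row',r)
for row in (120,180,240):
    q=np.where(m[row])[0]; print(row,q.min(),q.max(), inbox(cast(w,[(q.min()-.5,row),(q.max()+.5,row)],120.8)).round(1).tolist())
print(inbox(cast(w,[(255,r[0]-.5),(420,r[2]-.5)],120.8)).round(1).tolist())
s=env.state(); print(inbox([s['eef_pos']]).round(1))
E
```

```text
t 25.5 grasp [ 538.8 -233.   145.7] rot [-1.7992e+02  7.0000e-02  1.7712e+02] F [-0.6 -0.1 -2.1] open 14.1 j [-0.52  0.54  1.75 -0.    0.85 -2.04]
row (np.int64(110), np.int64(110), np.int64(109))
120 199 441 [[-68.6, -57.6, 120.8], [-68.6, 63.3, 120.8]]
180 205 435 [[-37.9, -57.5, 120.8], [-38.0, 63.3, 120.8]]
240 210 429 [[-4.0, -58.0, 120.8], [-4.1, 63.2, 120.8]]
[[-73.6, -29.2, 120.8], [-74.1, 52.2, 120.8]]
[[  1.3   2.5 317. ]]
```

Request:
{"name": "play_rows", "arguments": {"increments": [{"dx":1.1,"dy":-2.7,"dz":25,"rx":0,"ry":0,"rz":0},{"dx":1.1,"dy":-2.7,"dz":50,"rx":0,"ry":0,"rz":0},{"dx":1.1,"dy":-2.7,"dz":65,"rx":0,"ry":0,"rz":0},{"dx":1.1,"dy":-2.7,"dz":70,"rx":0,"ry":0,"rz":0},{"dx":1.1,"dy":-2.7,"dz":72,"rx":0,"ry":0,"rz":0},{"dx":1.1,"dy":-2.7,"dz":72,"rx":0,"ry":0,"rz":0}]}}

```text
t: 26.0
eef_pos: [537.7, -235.0, 245.4]
tcp_rot: [-3.14, 0.001, 3.092]
ft_force: [0.4, -0.2, -2.1]
opening: 0.146
```

```bash
python3 - <<'E'
from tb import *
w=cam('wrist'); save(w,'w23'); st(); s=env.state(); print(inbox([s['eef_pos']]).round(1))
E
```

```text
t 26.05 grasp [ 538.1 -235.5   74.5] rot [-1.7990e+02  1.2000e-01  1.7715e+02] F [-0.2 -0.1 -1.5] open 13.6 j [-0.52  0.64  1.8  -0.    0.7  -2.04]
[[6.000e-01 1.000e-01 2.458e+02]]
```

View pics/w23.png

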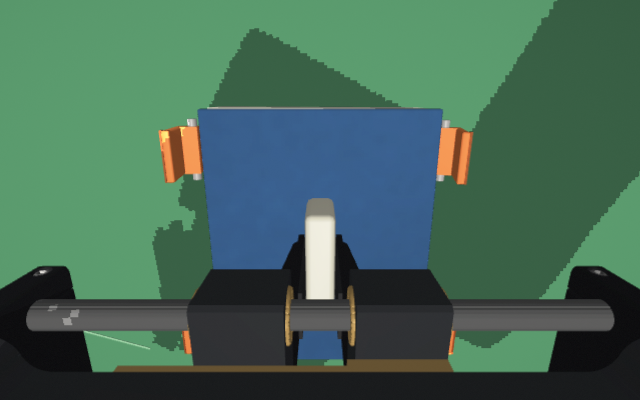

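Request:
{"name": "play_rows", "arguments": {"increments": [{"dx":0,"dy":0,"dz":5,"rx":0,"ry":0,"rz":0},{"dx":0,"dy":0,"dz":9,"rx":0,"ry":0,"rz":0},{"dx":0,"dy":0,"dz":12,"rx":0,"ry":0,"rz":0},{"dx":0,"dy":0,"dz":14,"rx":0,"ry":0,"rz":0},{"dx":0,"dy":0,"dz":15,"rx":0,"ry":0,"rz":0},{"dx":0,"dy":0,"dz":15,"rx":0,"ry":0,"rz":0}]}}

```text
t: 26.55
eef_pos: [537.7, -235.2, 231.1]
tcp_rot: [-3.14, 0.002, 3.092]
ft_force: [-1.0, 0.5, 2.9]
opening: 0.147
```

```bash
python3 - <<'E'
from tb import *
st(); s=env.state(); print(inbox([s['eef_pos']]).round(1))
E
```

```text
t 26.55 grasp [ 538.1 -235.5   59.8] rot [-1.7990e+02  1.1000e-01  1.7715e+02] F [-1.   0.5  2.9] open 14.0 j [-0.52  0.66  1.81 -0.    0.67 -2.04]
[[  0.5   0.  231.1]]
```

Request:
{"name": "play_rows", "arguments": {"increments": [{"dx":0,"dy":0,"dz":0,"rx":0,"ry":0,"rz":0},{"dx":0,"dy":0,"dz":0,"rx":0,"ry":0,"rz":0},{"dx":0,"dy":0,"dz":0,"rx":0,"ry":0,"rz":0},{"dx":0,"dy":0,"dz":0,"rx":0,"ry":0,"rz":0},{"dx":0,"dy":0,"dz":-40,"rx":0,"ry":0,"rz":0},{"dx":-35,"dy":0,"dz":-80,"rx":0,"ry":0,"rz":0},{"dx":-60,"dy":0,"dz":-90,"rx":0,"ry":0,"rz":0},{"dx":-60,"dy":0,"dz":-90,"rx":0,"ry":0,"rz":0}], "fingers": 0.3}}

```text
t: 27.22
eef_pos: [601.5, -238.4, 326.1]
tcp_rot: [-3.136, 0.011, 3.093]
ft_force: [-0.6, -0.4, -0.6]
opening: 0.3
```

Request:
{"name": "play_rows", "arguments": {"increments": [{"dx":0,"dy":0,"dz":0,"rx":0,"ry":0,"rz":0},{"dx":0,"dy":0,"dz":0,"rx":0,"ry":0,"rz":0}], "fingers": 0}}

```text
t: 27.38
eef_pos: [601.6, -238.2, 326.2]
tcp_rot: [-3.136, 0.012, 3.093]
ft_force: [-0.2, 0.3, 0.6]
opening: 0.213
```

```bash
python3 - <<'E'
from tb import *
w=cam('wrist'); P=[box(x,y,35) for x in(-75,75) for y in (-61,61)]+[box(0,0,67),box(-30,0,67),box(30,0,67)]
overlay(w,'w24',P); c=cam('scene'); save(c,'s24',(190,110,310,230),5); st()
H,S,V=[w['hsv'][:,:,i].astype(int) for i in range(3)]
m=(H>100)&(H<122)&(S>100)
m=cv2.morphologyEx(m.astype(np.uint8),cv2.MORPH_CLOSE,np.ones((25,25)))
for r in rect(w,m,35,1500): print('lid',r, inbox([[*r['c'],35]]).round(1))
E
```

```text
t 27.48 grasp [ 602.5 -239.3  154. ] rot [-179.71    0.56  177.18] F [ 0.5 -0.4 -0.5] open 12.8 j [-0.48  0.6   1.59 -0.    0.94 -2.  ]
lid {'px': array([322., 100.]), 'c': array([ 535.5, -234.8]), 'wh': (152.5, 121.5), 'yaw': -2.8, 'area': 33134.5} [[-1.7  0.3 35. ]]
```

View pics/w24.png

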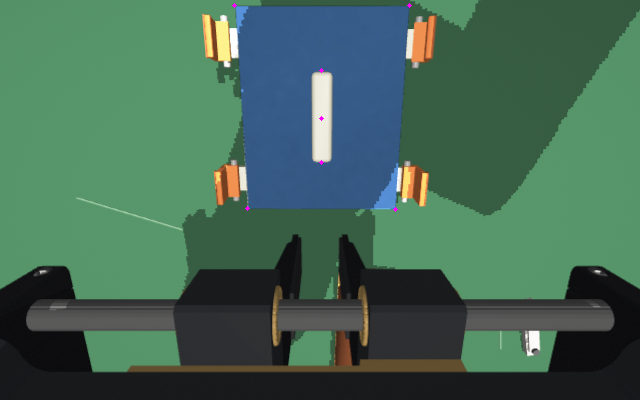

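View pics/s24.png

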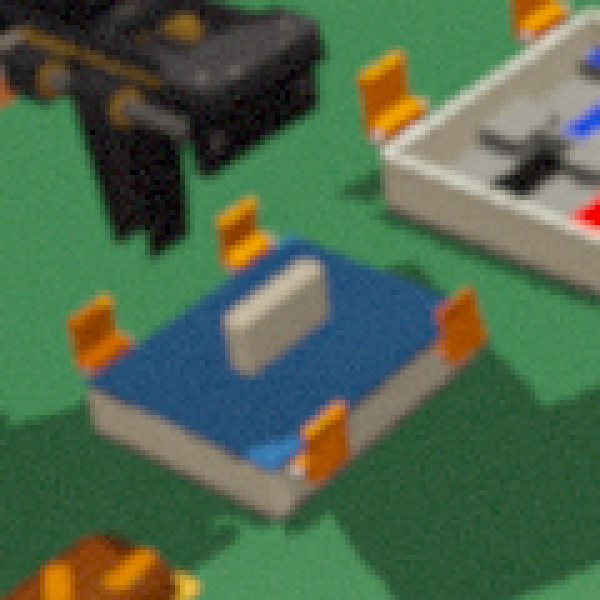

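```bash
python3 - <<'E'
from tb import *
st()
tgt(*box(52,102,115),177.1)
E
```

```text
t 27.48 grasp [ 602.5 -239.3  154. ] rot [-179.71    0.56  177.18] F [ 0.5 -0.4 -0.5] open 12.8 j [-0.48  0.6   1.59 -0.    0.94 -2.  ]
to (np.float64(594.2938864614025), np.float64(-135.96145845120208), np.float64(115.0), 177.1) d [ 12.  102.1  38.4] r [-0.048  0.094  0.013]
```

Request:
{"name": "play_rows", "arguments": {"increments": [{"dx":12,"dy":102,"dz":0,"rx":-0.05,"ry":0.09,"rz":0},{"dx":12,"dy":102,"dz":0,"rx":-0.05,"ry":0.09,"rz":0},{"dx":12,"dy":102,"dz":0,"rx":-0.05,"ry":0.09,"rz":0},{"dx":12,"dy":102,"dz":38,"rx":-0.05,"ry":0.09,"rz":0},{"dx":12,"dy":102,"dz":38,"rx":-0.05,"ry":0.09,"rz":0},{"dx":12,"dy":102,"dz":38,"rx":-0.05,"ry":0.09,"rz":0},{"dx":12,"dy":102,"dz":38,"rx":-0.05,"ry":0.09,"rz":0}], "fingers": 0}}

```text
t: 28.07
eef_pos: [594.3, -136.8, 287.1]
tcp_rot: [3.141, -0.0, 3.092]
ft_force: [0.0, -0.9, 0.2]
opening: 0.004
```

```bash
python3 - <<'E'
from tb import *
w=cam('wrist'); save(w,'w25'); st(); s=env.state(); g=s['eef_pos']+R.from_euler('xyz',s['tcp_rot']).apply([0,0,171.3]); print('grasp box',inbox([g]).round(1))
E
```

```text
t 28.12 grasp [ 594.5 -136.9  116.3] rot [-1.8000e+02  6.0000e-02  1.7712e+02] F [-0.6 -0.1 -0.1] open 0.7 j [-0.33  0.6   1.71  0.    0.82 -1.86]
grasp box [[ 52.3 101.1 116.3]]
```

View pics/w25.png

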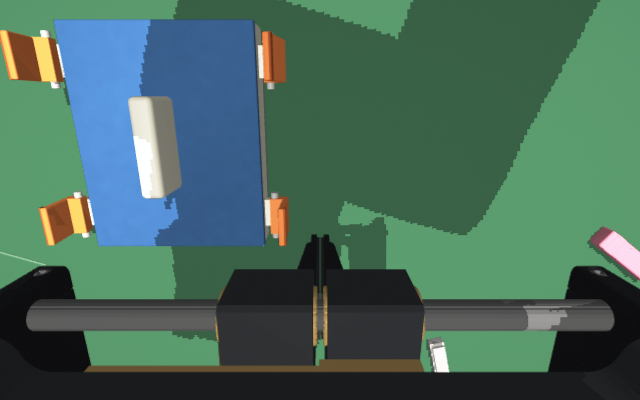

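Request:
{"name": "play_rows", "arguments": {"increments": [{"dx":0,"dy":1,"dz":30,"rx":0,"ry":0,"rz":0},{"dx":0,"dy":1,"dz":50,"rx":0,"ry":0,"rz":0},{"dx":0,"dy":0,"dz":50,"rx":0,"ry":0,"rz":0},{"dx":0,"dy":-8,"dz":50,"rx":0,"ry":0,"rz":0},{"dx":0,"dy":-16,"dz":50,"rx":0,"ry":0,"rz":0},{"dx":0,"dy":-22,"dz":50,"rx":0,"ry":0,"rz":0},{"dx":0,"dy":-28,"dz":51,"rx":0,"ry":0,"rz":0},{"dx":0,"dy":-34,"dz":52,"rx":0,"ry":0,"rz":0}]}}

```text
t: 28.78
eef_pos: [592.9, -171.9, 237.0]
tcp_rot: [-3.141, 0.003, 3.091]
ft_force: [0.7, 1.3, 0.8]
opening: 0.005
```

```bash
cat >> tb.py <<'E'
def gb():
    s=env.state(); g=s['eef_pos']+R.from_euler('xyz',s['tcp_rot']).apply([0,0,171.3]); print('t',round(s['t'],2),'grasp box',inbox([g]).round(1),'F',s['ft_force'].round(1))
E
python3 - <<'E'
from tb import *
w=cam('wrist'); save(w,'w26'); gb()
E
```

```text
t 28.83 grasp box [[52.9 65.1 65.3]] F [ 0.8 -1.3  3.7]
```

View pics/w26.png

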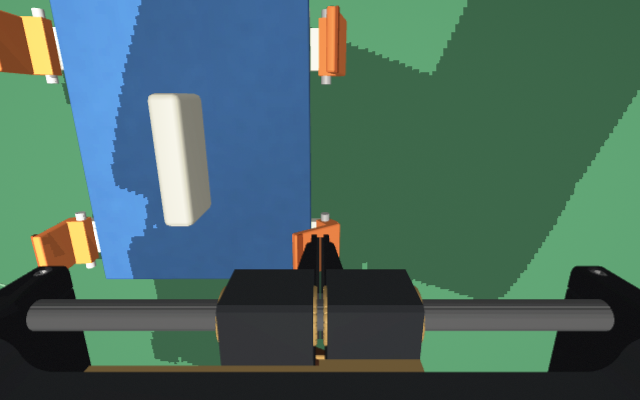

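Request:
{"name": "play_rows", "arguments": {"increments": [{"dx":0,"dy":-5,"dz":1,"rx":0,"ry":0,"rz":0},{"dx":0,"dy":-7,"dz":3,"rx":0,"ry":0,"rz":0},{"dx":0,"dy":-7,"dz":5,"rx":0,"ry":0,"rz":0},{"dx":0,"dy":-7,"dz":7,"rx":0,"ry":0,"rz":0},{"dx":0,"dy":-7,"dz":8,"rx":0,"ry":0,"rz":0},{"dx":0,"dy":-7,"dz":8,"rx":0,"ry":0,"rz":0}]}}

```text
t: 29.33
eef_pos: [592.6, -180.3, 229.8]
tcp_rot: [-3.139, 0.005, 3.091]
ft_force: [-4.5, -4.4, 14.3]
opening: 0.002
```

```bash
python3 - <<'E'
from tb import *
gb()
E
```

```text
t 29.33 grasp box [[53.3 57.2 58.5]] F [-4.5 -4.4 14.3]
```

Request:
{"name": "play_rows", "arguments": {"increments": [{"dx":0,"dy":0,"dz":1.5,"rx":0,"ry":0,"rz":0},{"dx":0,"dy":0,"dz":1.5,"rx":0,"ry":0,"rz":0},{"dx":0,"dy":0,"dz":1.5,"rx":0,"ry":0,"rz":0}]}}

```text
t: 29.58
eef_pos: [592.5, -180.3, 229.7]
tcp_rot: [-3.139, 0.005, 3.091]
ft_force: [-5.3, 1.0, 19.1]
opening: 0.005
```

Request:
{"name": "play_rows", "arguments": {"increments": [{"dx":0,"dy":0,"dz":-20,"rx":0,"ry":0,"rz":0},{"dx":0,"dy":0,"dz":-50,"rx":0,"ry":0,"rz":0},{"dx":-30,"dy":0,"dz":-70,"rx":0,"ry":0,"rz":0},{"dx":-60,"dy":0,"dz":-70,"rx":0,"ry":0,"rz":0},{"dx":-60,"dy":0,"dz":-70,"rx":0,"ry":0,"rz":0},{"dx":-60,"dy":0,"dz":-70,"rx":0,"ry":0,"rz":0}]}}

```text
t: 30.08
eef_pos: [652.6, -182.9, 299.4]
tcp_rot: [-3.139, 0.005, 3.092]
ft_force: [-0.6, -0.4, -0.7]
opening: 0.002
```

```bash
python3 - <<'E'
from tb import *
w=cam('wrist'); save(w,'w27'); c=cam('scene'); save(c,'s27',(190,110,310,230),5); gb(); tgt(*box(-52,-101,115),177.1)
E
```

```text
t 30.18 grasp box [[112.1  57.6 127.8]] F [-0.4  0.   0. ]
to (np.float64(480.15670647867427), np.float64(-333.4398221916137), np.float64(115.0), 177.1) d [ 163.6 -158.9   12.6] r [-0.022  0.031  0.003]
```

View pics/w27.png

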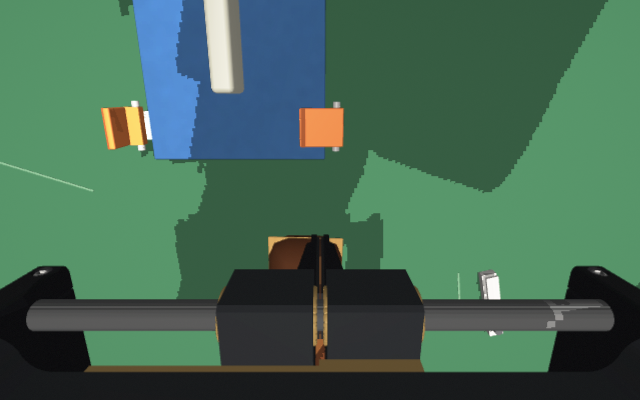

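View pics/s27.png

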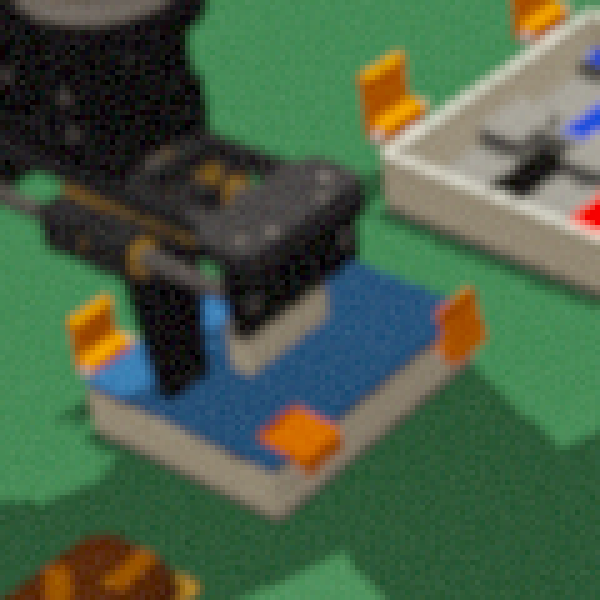

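Request:
{"name": "play_rows", "arguments": {"increments": [{"dx":163,"dy":-160,"dz":0,"rx":0,"ry":0,"rz":0},{"dx":163,"dy":-160,"dz":0,"rx":0,"ry":0,"rz":0},{"dx":163,"dy":-160,"dz":0,"rx":0,"ry":0,"rz":0},{"dx":163,"dy":-160,"dz":0,"rx":0,"ry":0,"rz":0},{"dx":163,"dy":-160,"dz":12,"rx":0,"ry":0,"rz":0},{"dx":163,"dy":-160,"dz":12,"rx":0,"ry":0,"rz":0},{"dx":163,"dy":-160,"dz":12,"rx":0,"ry":0,"rz":0},{"dx":163,"dy":-160,"dz":12,"rx":0,"ry":0,"rz":0}]}}

```text
t: 30.85
eef_pos: [479.6, -335.1, 286.6]
tcp_rot: [-3.14, 0.002, 3.089]
ft_force: [1.0, 0.6, 1.0]
opening: 0.006
```

```bash
python3 - <<'E'
from tb import *
w=cam('wrist'); save(w,'w28'); gb(); tgt(*box(-52,-101,66),177.1)
E
```

```text
t 30.9 grasp box [[ -51.2 -102.3  115.6]] F [1.  0.5 0.7]
to (np.float64(480.15670647867427), np.float64(-333.4398221916137), np.float64(66.0), 177.1) d [ 0.5  1.1 49.6] r [-0.017  0.027 -0.008]
```

View pics/w28.png

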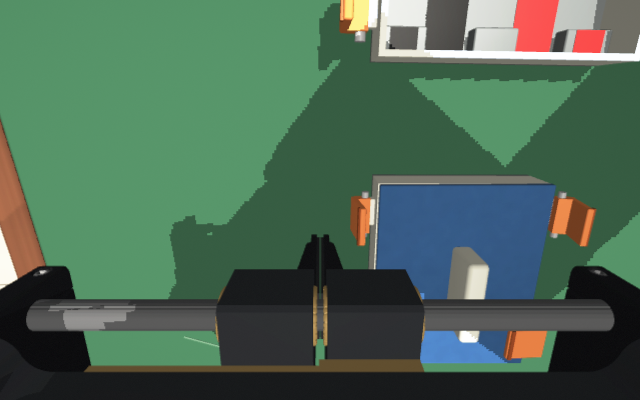

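Request:
{"name": "play_rows", "arguments": {"increments": [{"dx":1,"dy":0,"dz":30,"rx":0,"ry":0,"rz":0},{"dx":1,"dy":0,"dz":50,"rx":0,"ry":0,"rz":0},{"dx":1,"dy":1,"dz":50,"rx":0,"ry":0,"rz":0},{"dx":1,"dy":9,"dz":50,"rx":0,"ry":0,"rz":0},{"dx":1,"dy":17,"dz":50,"rx":0,"ry":0,"rz":0},{"dx":1,"dy":24,"dz":50,"rx":0,"ry":0,"rz":0},{"dx":1,"dy":30,"dz":50,"rx":0,"ry":0,"rz":0},{"dx":1,"dy":36,"dz":51,"rx":0,"ry":0,"rz":0}]}}

```text
t: 31.57
eef_pos: [481.8, -297.7, 236.9]
tcp_rot: [-3.138, 0.005, 3.091]
ft_force: [0.1, -2.8, -0.1]
opening: 0.005
```

```bash
python3 - <<'E'
from tb import *
w=cam('wrist'); save(w,'w29'); gb()
E
```

```text
t 31.62 grasp box [[-51.7 -64.8  65.1]] F [1.1 1.  3.2]
```

View pics/w29.png

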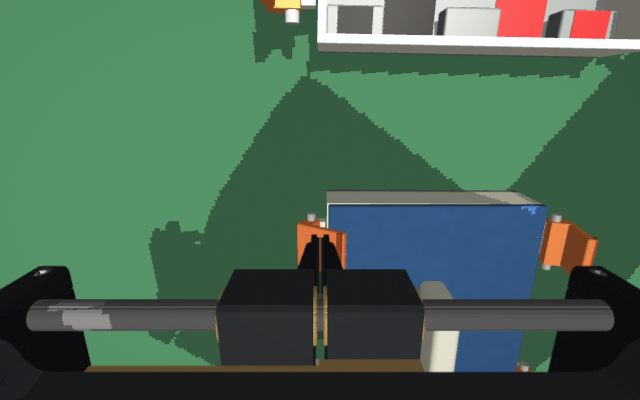

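Request:
{"name": "play_rows", "arguments": {"increments": [{"dx":0,"dy":5,"dz":1,"rx":0,"ry":0,"rz":0},{"dx":0,"dy":7,"dz":3,"rx":0,"ry":0,"rz":0},{"dx":0,"dy":7,"dz":5,"rx":0,"ry":0,"rz":0},{"dx":0,"dy":7,"dz":7,"rx":0,"ry":0,"rz":0},{"dx":0,"dy":7,"dz":8.5,"rx":0,"ry":0,"rz":0},{"dx":0,"dy":7,"dz":8.5,"rx":0,"ry":0,"rz":0},{"dx":0,"dy":7,"dz":8.5,"rx":0,"ry":0,"rz":0}]}}

```text
t: 32.2
eef_pos: [482.0, -289.5, 229.6]
tcp_rot: [-3.14, 0.004, 3.091]
ft_force: [-3.4, 8.2, 29.0]
opening: 0.005
```

```bash
python3 - <<'E'
from tb import *
gb()
E
```

```text
t 32.2 grasp box [[-51.7 -57.3  58.3]] F [-3.4  8.2 29. ]
```

Request:
{"name": "play_rows", "arguments": {"increments": [{"dx":0,"dy":0,"dz":-20,"rx":0,"ry":0,"rz":0},{"dx":0,"dy":0,"dz":-50,"rx":0,"ry":0,"rz":0},{"dx":-40,"dy":0,"dz":-70,"rx":0,"ry":0,"rz":0},{"dx":-80,"dy":0,"dz":-70,"rx":0,"ry":0,"rz":0},{"dx":-105,"dy":-20,"dz":-70,"rx":0,"ry":0,"rz":0},{"dx":-105,"dy":-44,"dz":-70,"rx":0,"ry":0,"rz":0},{"dx":-105,"dy":-44,"dz":-70,"rx":0,"ry":0,"rz":0},{"dx":-105,"dy":-44,"dz":-70,"rx":0,"ry":0,"rz":0}]}}

```text
t: 32.87
eef_pos: [583.9, -339.4, 298.8]
tcp_rot: [-3.141, 0.002, 3.089]
ft_force: [-0.1, -0.2, -0.7]
opening: 0.009
```

```bash
python3 - <<'E'
from tb import *
w=cam('wrist'); save(w,'w30'); c=cam('scene'); save(c,'s30',(190,110,310,230),5); gb(); tgt(*box(52,-102,66),177.1)
E
```

```text
t 32.97 grasp box [[  52.2 -100.8  128.1]] F [ 1.4  1.3 -0.5]
to (np.float64(583.972926685753), np.float64(-339.7002073167761), np.float64(66.0), 177.1) d [-0.1 -1.3 62.1] r [-0.007  0.026 -0.009]
```

View pics/w30.png

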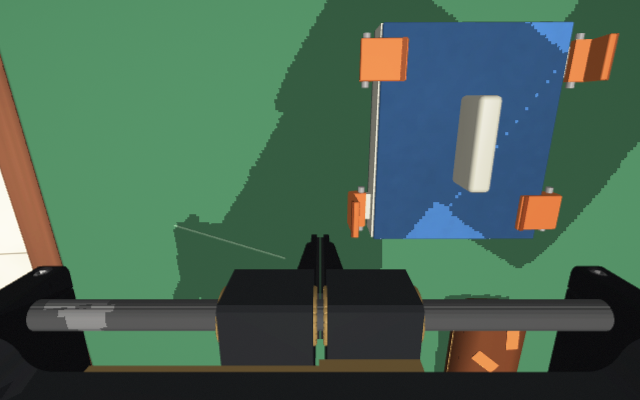

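View pics/s30.png

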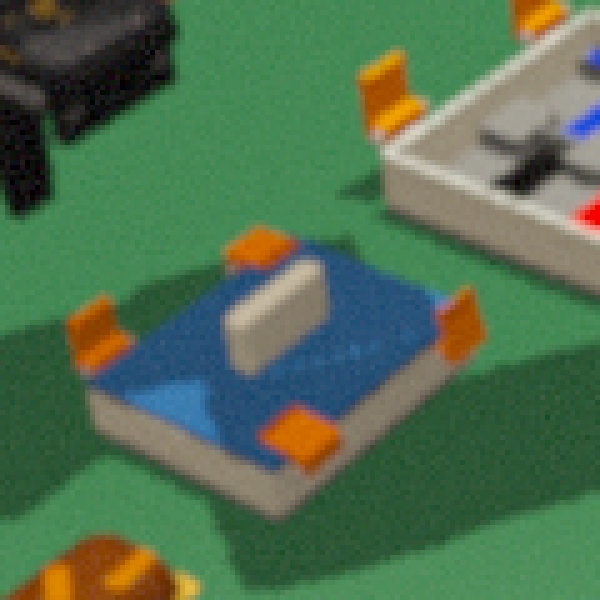

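Request:
{"name": "play_rows", "arguments": {"increments": [{"dx":0,"dy":-1,"dz":35,"rx":0,"ry":0,"rz":0},{"dx":0,"dy":-1,"dz":62,"rx":0,"ry":0,"rz":0},{"dx":0,"dy":-1,"dz":62,"rx":0,"ry":0,"rz":0},{"dx":0,"dy":7,"dz":62,"rx":0,"ry":0,"rz":0},{"dx":0,"dy":15,"dz":62,"rx":0,"ry":0,"rz":0},{"dx":0,"dy":23,"dz":62,"rx":0,"ry":0,"rz":0},{"dx":0,"dy":29,"dz":62,"rx":0,"ry":0,"rz":0},{"dx":0,"dy":35,"dz":63,"rx":0,"ry":0,"rz":0}]}}

```text
t: 33.63
eef_pos: [586.0, -302.6, 238.0]
tcp_rot: [-3.14, 0.005, 3.091]
ft_force: [-0.4, -2.2, 0.6]
opening: 0.006
```

```bash
python3 - <<'E'
from tb import *
gb()
E
```

```text
t 33.63 grasp box [[ 53.  -65.2  66.7]] F [-0.4 -2.2  0.6]
```

Request:
{"name": "play_rows", "arguments": {"increments": [{"dx":0,"dy":5,"dz":2,"rx":0,"ry":0,"rz":0},{"dx":0,"dy":7,"dz":4,"rx":0,"ry":0,"rz":0},{"dx":0,"dy":7,"dz":6,"rx":0,"ry":0,"rz":0},{"dx":0,"dy":7,"dz":8,"rx":0,"ry":0,"rz":0},{"dx":0,"dy":7,"dz":10,"rx":0,"ry":0,"rz":0},{"dx":0,"dy":7,"dz":10,"rx":0,"ry":0,"rz":0},{"dx":0,"dy":7,"dz":10,"rx":0,"ry":0,"rz":0}]}}

```text
t: 34.22
eef_pos: [586.6, -295.3, 229.7]
tcp_rot: [-3.14, 0.006, 3.09]
ft_force: [-2.8, 8.7, 23.0]
opening: 0.005
```

```bash
python3 - <<'E'
from tb import *
gb(); tgt(*box(-52,102,125),177.1)
E
```

```text
t 34.22 grasp box [[ 53.3 -57.8  58.4]] F [-2.8  8.7 23. ]
to (np.float64(490.4270733142471), np.float64(-130.6997926832239), np.float64(125.0), 177.1) d [104.1 159.4 -67.4] r [-0.015  0.053 -0.006]
```

Request:
{"name": "play_rows", "arguments": {"increments": [{"dx":0,"dy":0,"dz":-35,"rx":0,"ry":0,"rz":0},{"dx":0,"dy":0,"dz":-70,"rx":0,"ry":0,"rz":0},{"dx":104,"dy":159,"dz":-70,"rx":0,"ry":0.05,"rz":0},{"dx":104,"dy":159,"dz":-70,"rx":0,"ry":0.05,"rz":0},{"dx":104,"dy":159,"dz":-70,"rx":0,"ry":0.05,"rz":0},{"dx":104,"dy":159,"dz":-70,"rx":0,"ry":0.05,"rz":0},{"dx":104,"dy":159,"dz":-70,"rx":0,"ry":0.05,"rz":0},{"dx":104,"dy":159,"dz":-70,"rx":0,"ry":0.05,"rz":0}]}}

```text
t: 34.88
eef_pos: [488.1, -128.0, 298.6]
tcp_rot: [-3.141, -0.003, 3.092]
ft_force: [1.2, -0.3, 0.1]
opening: 0.005
```

Request:
{"name": "play_rows", "arguments": {"increments": [{"dx":0,"dy":4,"dz":0,"rx":0,"ry":0,"rz":0},{"dx":0,"dy":4,"dz":0,"rx":0,"ry":0,"rz":0}]}}

```text
t: 35.05
eef_pos: [488.5, -123.8, 298.5]
tcp_rot: [-3.141, -0.003, 3.092]
ft_force: [-0.0, -0.0, -0.4]
opening: 0.007
```

```bash
python3 - <<'E'
from tb import *
w=cam('wrist'); save(w,'w31'); gb(); tgt(*box(-52,102,66),177.1)
E
```

```text
t 35.1 grasp box [[-54.5 108.2 127.1]] F [-0.  -1.  -0.8]
to (np.float64(490.4270733142471), np.float64(-130.6997926832239), np.float64(66.0), 177.1) d [-2.2 -6.2 61.1] r [-0.004 -0.026  0.011]
```

View pics/w31.png

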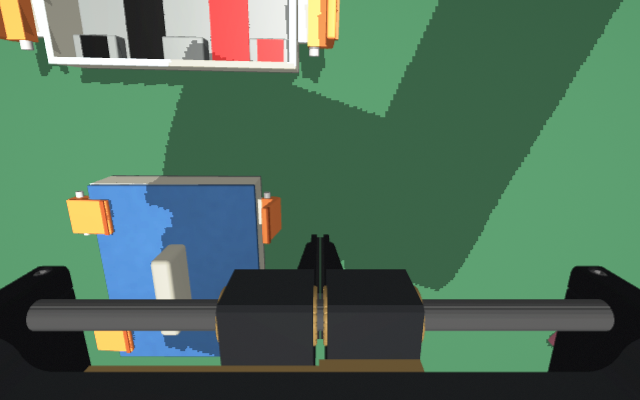

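Request:
{"name": "play_rows", "arguments": {"increments": [{"dx":-2.2,"dy":-4,"dz":35,"rx":0,"ry":0,"rz":0},{"dx":-2.2,"dy":-6,"dz":61,"rx":0,"ry":0,"rz":0},{"dx":-2.2,"dy":-9,"dz":61,"rx":0,"ry":0,"rz":0},{"dx":-2.2,"dy":-16,"dz":61,"rx":0,"ry":0,"rz":0},{"dx":-2.2,"dy":-24,"dz":61,"rx":0,"ry":0,"rz":0},{"dx":-2.2,"dy":-31,"dz":61,"rx":0,"ry":0,"rz":0},{"dx":-2.2,"dy":-37,"dz":61,"rx":0,"ry":0,"rz":0},{"dx":-2.2,"dy":-43,"dz":62,"rx":0,"ry":0,"rz":0}]}}

```text
t: 35.77
eef_pos: [488.7, -168.3, 237.5]
tcp_rot: [-3.141, -0.001, 3.092]
ft_force: [0.4, 2.1, 0.5]
opening: 0.005
```

```bash
python3 - <<'E'
from tb import *
gb()
E
```

```text
t 35.77 grasp box [[-52.   64.2  66.2]] F [0.4 2.1 0.5]
```

Request:
{"name": "play_rows", "arguments": {"increments": [{"dx":0,"dy":-4,"dz":2,"rx":0,"ry":0,"rz":0},{"dx":0,"dy":-6,"dz":4,"rx":0,"ry":0,"rz":0},{"dx":0,"dy":-6,"dz":6,"rx":0,"ry":0,"rz":0},{"dx":0,"dy":-6,"dz":8,"rx":0,"ry":0,"rz":0},{"dx":0,"dy":-6,"dz":9.5,"rx":0,"ry":0,"rz":0},{"dx":0,"dy":-6,"dz":9.5,"rx":0,"ry":0,"rz":0},{"dx":0,"dy":-6,"dz":9.5,"rx":0,"ry":0,"rz":0}]}}

```text
t: 36.35
eef_pos: [488.5, -174.8, 229.7]
tcp_rot: [-3.139, 0.001, 3.092]
ft_force: [-6.1, -4.4, 24.0]
opening: 0.005
```

```bash
python3 - <<'E'
from tb import *
gb()
E
```

```text
t 36.35 grasp box [[-51.4  57.4  58.4]] F [-6.1 -4.4 24. ]
```

Request:
{"name": "play_rows", "arguments": {"increments": [{"dx":0,"dy":0,"dz":-35,"rx":0,"ry":0,"rz":0},{"dx":0,"dy":0,"dz":-70,"rx":0,"ry":0,"rz":0},{"dx":0,"dy":0,"dz":-110,"rx":0,"ry":0,"rz":0},{"dx":-40,"dy":40,"dz":-130,"rx":0,"ry":0,"rz":0},{"dx":-80,"dy":80,"dz":-130,"rx":0,"ry":0,"rz":0},{"dx":-110,"dy":110,"dz":-130,"rx":0,"ry":0,"rz":0},{"dx":-110,"dy":110,"dz":-130,"rx":0,"ry":0,"rz":0},{"dx":-110,"dy":110,"dz":-130,"rx":0,"ry":0,"rz":0}]}}

```text
t: 37.02
eef_pos: [606.6, -66.3, 359.4]
tcp_rot: [-3.139, 0.003, 3.096]
ft_force: [-0.5, 0.8, 0.7]
opening: 0.005
```

```bash
python3 - <<'E'
from tb import *
w=cam('wrist'); P=[box(x,y,35) for x in(-75,75) for y in (-61,61)]+[box(30,0,67),box(-30,0,67)]
overlay(w,'w32',P); c=cam('scene'); save(c,'s32',(190,110,310,230),5); t=cam('top'); save(t,'t32'); gb()
E
```

```text
t 37.17 grasp box [[ 57.8 168.2 187.5]] F [0.2 0.4 0.1]
```

View pics/w32.png

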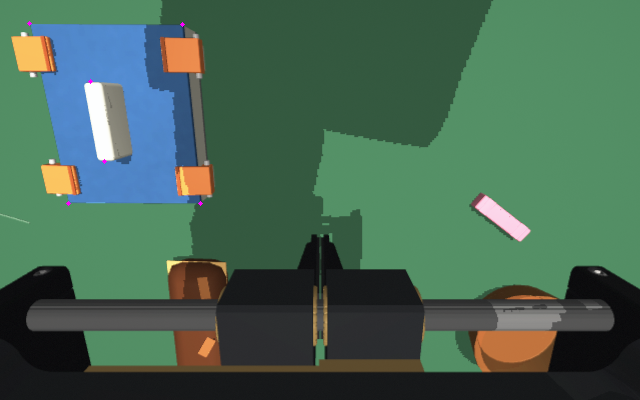

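View pics/s32.png

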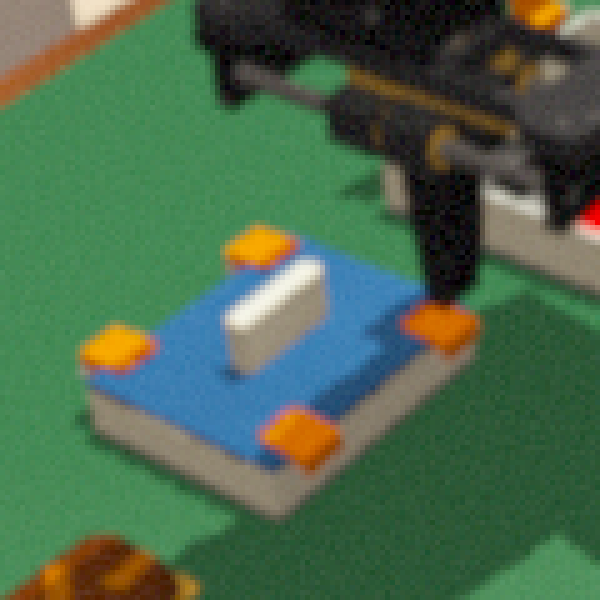

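View pics/t32.png

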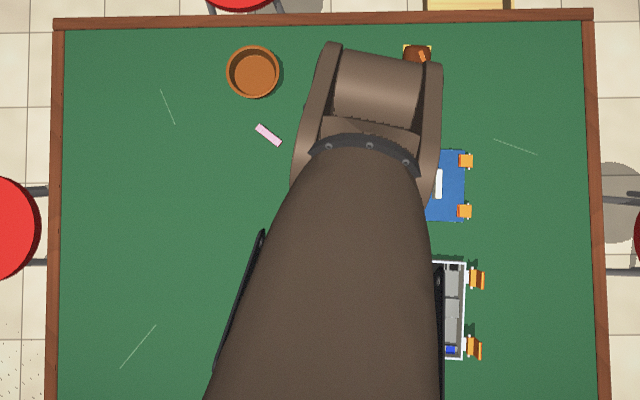

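Request:
{"name": "play_rows", "arguments": {"increments": [{"dx":0,"dy":0,"dz":0,"rx":0,"ry":0,"rz":0},{"dx":0,"dy":0,"dz":0,"rx":0,"ry":0,"rz":0},{"dx":0,"dy":0,"dz":0,"rx":0,"ry":0,"rz":0},{"dx":0,"dy":0,"dz":0,"rx":0,"ry":0,"rz":0}]}}

```text
t: 37.5
eef_pos: [603.1, -70.3, 359.0]
tcp_rot: [-3.139, 0.0, 3.092]
ft_force: [-0.3, -0.2, -0.2]
opening: 0.004
```

```bash
python3 - <<'E'
from h import *
st(); print(env.job_done())
E
```

```text
t 37.5 grasp [603.1 -70.8 187.7] rot [-1.7984e+02  1.0000e-02  1.7717e+02] F [-0.3 -0.2 -0.2] open 0.4 j [-0.22  0.51  1.66 -0.    0.97 -1.74]
the job is handed in; nothing more can be done
None
```

I laid all four bars (green, red, black, blue) in their own compartments and set the lid home. I snapped the clips in the order 1, 3, 4, 2, and handed the job in at t = 37.5 s; no verdict was reported.

**What went wrong on the way:** the black bar first landed propped on the +x wall, because I had gripped it off-centre. I regripped it and laid it flat. A tilted approach during that regrip brought joint 6 to its limit of -2.69, so I went back to a vertical approach.

**Last checks:**
- **Bars:** before the lid went on, they lay flat and centred to about 1–2 mm in the wrist image.
- **Lid:** the hand met contact at exactly the expected height, and the lid matched its predicted corners to about 1–2 mm.
- **Clips:** each one bottomed under 14–29 N and was still flat in the pictures afterwards. I judged this by eye, as there is no reading of the clip angles.
- **Robot:** it stood clear of everything at the end.
- **Bystanders:** I saw no sign that anything touched them, though I did not measure their positions again, and the last overhead picture had the nail clippers and most of the glasses case hidden by the arm.
- **Disagreement:** the top and wrist cameras differed by about 2–3 mm on the box position. I used the wrist camera, which agreed with where the hand was holding the bar.

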